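# File the punching boards in their slots under the keeper

### The arm

A 7-joint arm with a two-finger parallel gripper is mounted at the origin on the work surface. World frame = base frame: x ahead of the robot, y to its left, z up, the work surface at z = 0. Lengths are in m, angles in degrees, forces in N, time in s.
With the tool pointing down it reaches from about 0.425 to 0.875 m from the base axis. Payload 4.7 kg.
Tool frame: the origin (TCP) lies on the centre line of the jaws, within the pads' length; the fingertips stand env.nose_length ahead of it and the grasp point (between the pads) lies 8 mm behind it (env.nose_length is the distance from the TCP to the fingertips, in m); y points along the fingers, z is the direction in which the jaws open and shut, and the axes are right-handed (so a half turn about y gives the same grasp; the last joint's range is limited). The gripper opens to 87 mm and grips with 3 to 60 N. Pads are 19 mm wide; open, the fingers measure 117 mm over their backs; the gripper's body (75 mm by 190 mm) begins 51 mm behind the grasp point.
Start: joints at [65.495, 18.392, -4.016, 83.108, 1.295, 78.541, -3.26], TCP at [0.278, -0.588, 0.234] pointing down, gripper open.
Joint ranges: [-163.93, 163.93], [-17.29, 119.83], [-79.2, 71.16], [3.27, 140.29], [-89.18, 269.18], [5.43, 117.66], [-154.24, 154.24]. Speed limits (degrees/s): [147.25, 147.25, 180, 180, 180, 180, 180].

### API

Orientations are given as [roll, pitch, yaw] about the fixed x, y, z axes, in that order (R = Rz(yaw) Ry(pitch) Rx(roll)).
In Python, from cell import env, read_camera, camera_info, job, models gives the robot as it stands.
- The arm moves only by the tool move_arm, never from a script. Its argument "moves" is a list of rows, each a list of 6 numbers: the shift along the tool's x, y, z in mm, then the turn, a rotation vector about the tool's x, y, z in degrees. In form: [[x, y, z, ax, ay, az], ...]. A call has 1 to 20 rows; each row is the pose to reach, as a shift and turn from the pose commanded when the call began, along the tool's axes at that moment; what a row does not reach only later rows make up. A row lasts 1/12 s, in which the tool goes at most 41.7 mm and 7.16 degrees, less where a joint would pass 70% of its speed; a pose out of reach is approached as far as the arm can. A call with a gripper value outside its range is refused whole. "claw" is the finger opening in mm, from 0 to 87, set as the call begins (left out, the last holds). The fingers move at their own pace and stop on an object; "newtons" is the grip in N (left out, the last holds). Time passes only in rows, so rows that repeat a pose let the fingers close. It gives the time, the measured TCP pose, the force and the opening at its end, in the units of the state.
- env.get_obs(): the state, without advancing time (a new reading comes with each control period).
- read_camera(name): name is "scene" or "top" or "wrist"; returns (picture, depth): 420x560x3 uint8, red, green, blue; 420x560 float32, m along the optical axis (not along the pixel's ray), 0 where there is no reading.
- camera_info(name): a dict with "fx", "fy", "cx", "cy" (pixels), "R" (3x3) and "t" (3): a world point X has camera coordinates R X + t. Camera axes: x right, y down, z forward; pixel columns grow to the right and rows downward; lengths in m; the calibration is good to about 2 mm. The wrist camera is an equidistant fisheye: a pixel r from the principal point sees the ray r / f radians off the axis. A picture is of the moment at which its call begins: read the wrist's pose just before it. camera_info takes no time and is no camera call; for the wrist camera it gives the pose at the moment of the call.
- job.sign_off(): hands the job in, once; it reports no verdict.
Trained networks look in the newest picture that a camera, given by its name, has taken for a name from the list of things; names that differ only in an ending like _2 or _b are one class to them, and where a whole thing is asked for, a point or a joint stands for the part that bears it (a point fixed in the world has none). Each returns a list of dicts, best first, with "score" (0 to 1); they miss things now and then, are a little off and sometimes report something else, mostly with a low value. They report only what shows in the picture. A call takes as long as a camera call. They do not tell look-alikes from the thing itself.
- models.spot_in(target, camera): "point" ([x, y, z] in m, in world coordinates, good to about 4 mm: the middle of the surface that is visible of it).
- models.cut_out(target, camera): "mask" (420x560 bool, what is visible of it).
The state is a dict: "time_s": time; "qpos": joint angles; "joint_velocities": joint speeds; "effort": joint torques, N m; "tool_pos": TCP position; "tool_rot": TCP orientation; "force": force on the tool from outside, world axes, zero at the start; "wrist_torque": the same for the moment, N m; "grip_width": finger opening in m.
Only numpy, scipy, OpenCV 4.12 (cv2) and the standard library are available. Lean on these libraries where they do the work, as an engineer would, in place of code of your own. Each camera call takes 0.05 s, during which the arm holds its last target.

### The job

Put the two white punching boards away in the rack: swing the heavy steel keeper bar open, stand each board upright in the groove that fits its own thickness, right down on the groove's floor (the widest groove stays empty), then swing the keeper back over them so that it drops fully shut. Don't knock a board over or disturb the jar, screwdriver or hammer nearby.

Things in the scene. Friction and masses are not known exactly. Their poses are not given: they have to be found in the camera images.
- rack: Aluminium base plate of the rack, 160 (x) x 196 (y) x 8 mm, fixed to the table, with two upright ears 62 mm high at y = +-93 mm, x = 51 to 81 mm, that carry the keeper's hinge. Origin: centre of the underside, on the table; x along the grooves, y across them. The keeper opens towards +x (away from the robot).
- block_narrow: Wooden rack block, 144 (x) x 56 (y) x 44 mm high, with the narrowest groove: 14.5 mm wide, 130 mm long along x, open on top. For the 12 mm board. Origin: centre of its underside, 8 mm above the table. Groove floor 4 mm above the origin; 45-degree bevels 5 mm wide along the mouth; end stops up to 24 mm above the origin. The three blocks stand at the rack's y = -58, 0, +58 mm in varying order, turned like the rack.
- block_middle: Wooden rack block, 144 (x) x 56 (y) x 44 mm high, with the middle width groove: 20.5 mm wide, 130 mm long along x, open on top. For the 18 mm board. Origin: centre of its underside, 8 mm above the table. Groove floor 4 mm above the origin; 45-degree bevels 5 mm wide along the mouth; end stops up to 24 mm above the origin. The three blocks stand at the rack's y = -58, 0, +58 mm in varying order, turned like the rack.
- block_wide: Wooden rack block, 144 (x) x 56 (y) x 44 mm high, with the widest groove: 26.5 mm wide, 130 mm long along x, open on top. Stays empty. Origin: centre of its underside, 8 mm above the table. Groove floor 4 mm above the origin; 45-degree bevels 5 mm wide along the mouth; end stops up to 24 mm above the origin. The three blocks stand at the rack's y = -58, 0, +58 mm in varying order, turned like the rack.
- keeper (a joint): Angle of the keeper, a heavy steel bail (250 g) hinged about the rack's y at rack x = 66 mm, 50 mm above the table; arms at y = +-101 mm. 0 = shut, crossbar over the grooves, 7 mm above boards that are fully down; 1.188 = fully open. Its own weight drops it over to the nearer end; change-over at 0.594 (bail straight up). About 2 N along the rack's x at the bar moves it. Starts shut.
- keeper_bar (a point): Middle of the keeper's crossbar, a round steel bar 12 mm thick and 200 mm long; it turns about the hinge at a radius of 72 mm. Shut it is at the rack's x = 25.5 mm, 110 mm above the table; straight up at x = 66 mm, 122 mm; open at x = 106.5 mm, 110 mm.
- board_thin: White plastic punching board, 120 mm long x 85 mm high x 12 mm thick, about 140 g, the thinner of the two loose ones. Starts free-standing on its long edge on the table. Origin: centre of the underside; x along the 120 mm, y through the thickness, z up.
- board_thick: White plastic punching board, 120 mm long x 85 mm high x 18 mm thick, about 210 g, the thicker of the two loose ones. Starts free-standing on its long edge on the table. Origin: centre of the underside; x along the 120 mm, y through the thickness, z up.
- jar: Bystander: clear jar with a steel cap, 52 mm across, 65 mm high. Origin: centre of its underside.
- screwdriver: Bystander: screwdriver with a dark wooden handle lying on the table, 180 mm long.
- hammer: Bystander: hammer with a wooden handle lying on the table, 240 mm long.
There are look-alikes about, which are no part of the job. Leave any orange or purple look-alike of the board_thin alone. Leave any yellow look-alike of the board_thick alone.

How it is judged:
By the outcome, as a careful person would: the job done as asked, in the order asked, and still so for the second after the job is handed in, with the robot touching nothing.
It also fails if it takes over 72 s, if anything falls off the work surface, if the arm or the gripper's body presses on something with over 40 N, if the wrist force passes 120 N, or if a joint passes its speed limit or range.

## Working session

There is one attempt and no reset: what is moved stays moved. The work goes in short steps, Python scripts to look and compute and a tool call to move; the robot and the scene stay as the last step left them, time stands still between calls to the robot, and variables do not carry over. Pictures are saved under pics/ and viewed, and the job is handed in when it is done.

Besides the shell and the picture viewer there is one more tool, called after "Call:" as name(argument=value, ...) on one line, values as JSON. move_arm: Moves the arm, as the interface text tells. Its arguments: {"type":"object","properties":{"moves":{"type":"array","items":{"type":"array","items":{"type":"number"}}},"claw":{"type":"number"},"newtons":{"type":"number"}},"required":["moves"]}

```bash
ls; mkdir -p pics
python3 - <<'E'
from cell import env, read_camera, camera_info, job, models
import cv2, numpy as np
print(env.get_obs(), env.nose_length)
for c in ["scene","top","wrist"]:
    p,d=read_camera(c); cv2.imwrite(f"pics/{c}0.png",p[:,:,::-1]); np.save(f"/tmp/{c}0.npy",d)
    i=camera_info(c); print(c,i)
E
```

```text
pics
{'time_s': 0.0, 'qpos': array([65.4952761 , 18.43775267, -4.01594059, 83.17578353,  1.29574843,
       78.54130278, -3.26300895]), 'joint_velocities': array([-0.05362139,  0.05230045,  0.04651725, -0.05115728, -0.08311434,
        0.12926865, -0.07630098]), 'effort': array([-1.32998812e-04, -4.91281128e+01, -4.03564554e-01, -3.12526238e+01,
       -6.36726804e-02,  4.35681792e-02,  1.72794994e-04]), 'tool_pos': array([ 0.27763376, -0.58712304,  0.23246865]), 'tool_rot': array([-9.01095494e+01, -6.46562936e-03, -1.54687972e+02]), 'force': array([-0.0133278 ,  0.50673003,  0.11745449]), 'wrist_torque': array([ 0.01358127,  0.01847228, -0.02303409]), 'grip_width': 0.0870933294499295} 0.011
scene {'fx': 434.6387991297612, 'fy': 434.6387991297612, 'cx': 277.6007408834105, 'cy': 200.98580625051156, 'R': array([[-0.48930901,  0.87188764, -0.01971382],
       [ 0.49541461,  0.2592845 , -0.82905724],
       [-0.71773328, -0.41543169, -0.55881612]]), 't': array([ 0.36123344, -0.17117228,  1.55825774])}
top {'fx': 382.25503381274876, 'fy': 382.25503381274876, 'cx': 276.1045510119167, 'cy': 206.65577471473026, 'R': array([[ 0.00399566, -0.99998796, -0.0028469 ],
       [-0.99081839, -0.00357425, -0.13515232],
       [ 0.13514052,  0.00336078, -0.99082074]]), 't': array([-0.08664899,  0.55621168,  0.99215952])}
wrist {'fx': 325.19226210127806, 'fy': 325.19226210127806, 'cx': 275.5181684327526, 'cy': 206.67708452482296, 'R': array([[ 4.27867042e-01, -9.03841540e-01, -5.14936715e-04],
       [-8.64187545e-01, -4.09262115e-01,  2.92718991e-01],
       [-2.64782328e-01, -1.24799807e-01, -9.56198372e-01]]), 't': array([-0.64978152, -0.0361313 ,  0.39014512])}
```

View pics/scene0.png

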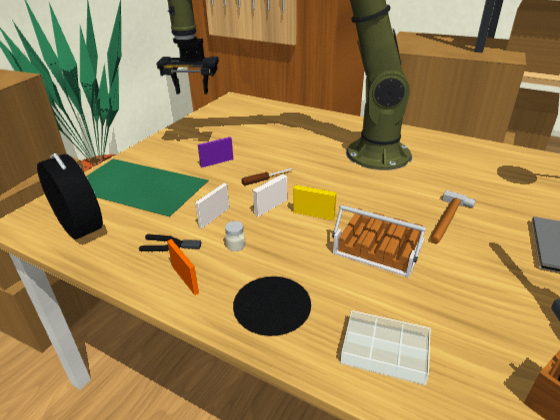

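View pics/top0.png

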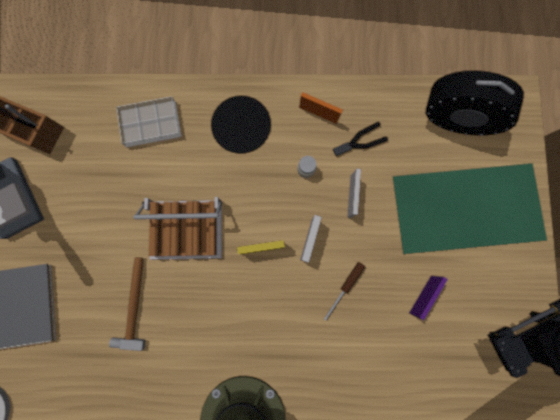

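View pics/wrist0.png

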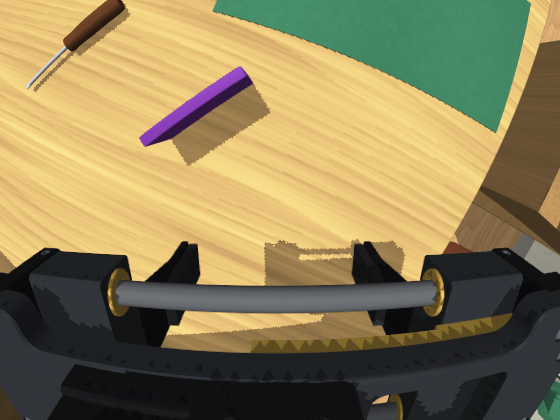

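```bash
cat > h.py <<'E'
from cell import env, read_camera, camera_info, job, models
import cv2, numpy as np
from scipy.spatial.transform import Rotation as Ro
np.set_printoptions(precision=4,suppress=True)
def cloud(c,d,fish=False):
    i=camera_info(c); H,W=d.shape
    u,v=np.meshgrid(np.arange(W),np.arange(H))
    x=(u-i['cx'])/i['fx']; y=(v-i['cy'])/i['fy']
    if fish:
        th=np.hypot(x,y)+1e-9; s=np.tan(np.minimum(th,1.4))/th; x=x*s;y=y*s
    P=np.stack([x*d,y*d,d],-1)
    return (P-i['t'])@i['R']
def proj(c,X,info=None):
    i=info or camera_info(c); q=np.atleast_2d(X)@i['R'].T+i['t']
    if c=='wrist':
        r=np.hypot(q[:,0],q[:,1]); th=np.arctan2(r,q[:,2]); k=th/(r+1e-12)
        return np.stack([i['cx']+i['fx']*k*q[:,0],i['cy']+i['fy']*k*q[:,1]],-1)
    return np.stack([i['cx']+i['fx']*q[:,0]/q[:,2],i['cy']+i['fy']*q[:,1]/q[:,2]],-1)
def crop(p,x0,y0,x1,y1,k,name):
    a=cv2.resize(p[y0:y1,x0:x1],None,fx=k,fy=k,interpolation=cv2.INTER_CUBIC); cv2.imwrite(name,a[:,:,::-1])
def tool():
    o=env.get_obs(); return o['tool_pos'],Ro.from_euler('xyz',o['tool_rot'],degrees=True).as_matrix(),o
E
python3 - <<'E'
from h import *
p=cv2.imread('pics/top0.png')[:,:,::-1]; d=np.load('/tmp/top0.npy')
crop(p,130,140,380,280,3,'pics/topc.png')
p=cv2.imread('pics/scene0.png')[:,:,::-1]
crop(p,180,150,440,290,3,'pics/scenec.png')
for t in ['board_thin','board_thick','block_narrow','block_middle','block_wide','rack','keeper','jar','screwdriver','hammer']:
    for c in ['top','scene']:
        r=models.spot_in(t,c)
        print(t,c,[(np.round(a['point'],3).tolist(),round(a['score'],2),proj(c,a['point'])[0].round().tolist()) for a in r[:4]])
E
```

```text
board_thin top [([0.823, -0.199, 0.061], 0.78, [319.0, 109.0]), ([0.584, -0.287, 0.07], 0.77, [354.0, 195.0]), ([0.324, -0.472, 0.066], 0.65, [429.0, 297.0])]
board_thin scene [([0.841, -0.189, 0.061], 0.85, [183.0, 264.0]), ([0.6, -0.286, 0.054], 0.77, [212.0, 204.0]), ([0.328, -0.473, 0.045], 0.66, [216.0, 152.0])]
board_thick top [([0.47, -0.173, 0.084], 0.82, [311.0, 238.0]), ([0.444, -0.045, 0.083], 0.58, [260.0, 248.0]), ([0.491, 0.231, 0.051], 0.2, [156.0, 230.0])]
board_thick scene [([0.454, -0.037, 0.048], 0.88, [315.0, 203.0]), ([0.485, -0.172, 0.053], 0.6, [268.0, 194.0])]
block_narrow top [([0.49, 0.232, 0.054], 0.8, [156.0, 231.0]), ([0.524, 0.135, 0.057], 0.21, [193.0, 218.0])]
block_narrow scene [([0.528, 0.221, 0.05], 0.87, [399.0, 245.0])]
block_middle top [([0.489, 0.172, 0.051], 0.89, [179.0, 231.0])]
block_middle scene [([0.527, 0.159, 0.047], 0.81, [374.0, 238.0])]
block_wide top [([0.491, 0.114, 0.05], 0.58, [201.0, 230.0])]
block_wide scene [([0.523, 0.097, 0.038], 0.84, [351.0, 233.0])]
rack top [([0.523, 0.134, 0.055], 0.59, [193.0, 218.0])]
rack scene [([0.556, 0.18, 0.064], 0.82, [379.0, 241.0])]
keeper top [([0.525, 0.166, 0.113], 0.61, [175.0, 215.0])]
keeper scene [([0.526, 0.185, 0.113], 0.79, [387.0, 219.0])]
jar top [([0.586, -0.286, 0.074], 0.73, [354.0, 194.0]), ([0.662, -0.162, 0.068], 0.58, [306.0, 166.0])]
jar scene [([0.683, -0.156, 0.04], 0.78, [234.0, 238.0]), ([0.267, 0.298, 0.024], 0.42, [451.0, 208.0])]
screwdriver top []
screwdriver scene [([0.37, -0.286, 0.017], 0.49, [256.0, 177.0])]
hammer top [([0.264, 0.29, 0.022], 0.55, [133.0, 317.0])]
hammer scene [([0.267, 0.299, 0.023], 0.82, [451.0, 208.0])]
```

View pics/topc.png

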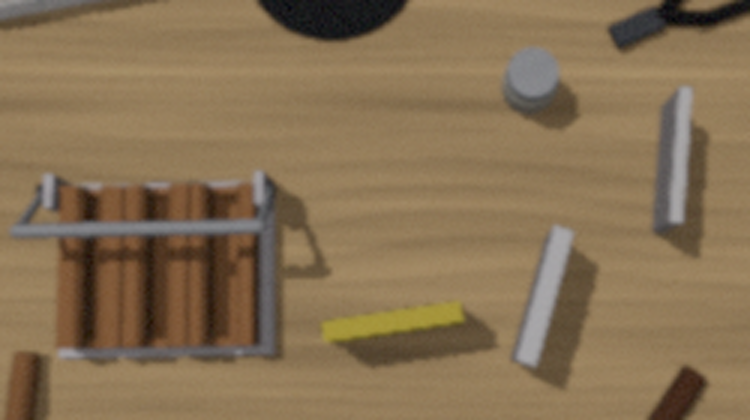

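View pics/scenec.png

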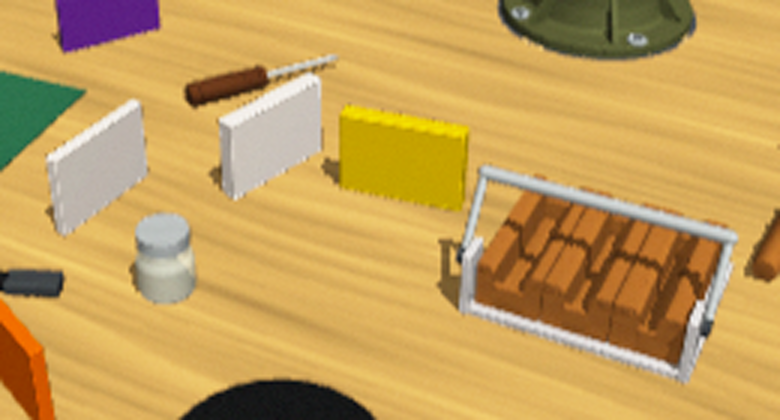

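Run:
```python
from h import *
d=np.load('/tmp/top0.npy'); P=cloud('top',d)
i=camera_info('wrist'); pos,R,o=tool()
print('cam in tool', R.T@(-i['R'].T@i['t']-pos)); print('cam axes in tool',(i['R']@R))
print('table z',np.nanmedian(P[250:280,280:300,2]),o['time_s'])
def rect(mask,name):
    q=P[mask]; r=cv2.minAreaRect((q[:,:2]*1000).astype(np.float32)); print(name,len(q),np.round(r[0],1),np.round(r[1],1),round(r[2],2), 'z',np.percentile(q[:,2],[5,50,95]))
    return q
u,v=np.meshgrid(np.arange(560),np.arange(420))
def box(a,b,c,e): return (u>=a)&(u<c)&(v>=b)&(v<e)
Z=P[:,:,2]
rect(box(340,160,370,225)&(Z>.076)&(d>0),'bA top'); rect(box(340,160,370,225)&(Z>.02)&(d>0),'bA')
rect(box(295,205,330,270)&(Z>.076)&(d>0),'bB top')
rect(box(235,235,290,262)&(Z>.076)&(d>0),'yellow')
for s,e in [((140,190,230,265),(.045,.056)),((130,190,230,265),(.1,.12))]:
    rect(box(*s)&(Z>e[0])&(Z<e[1])&(d>0),'rack')
# height profile across rack row
for r in (222,236,245,252):
    print(r,np.round(P[r,140:228,1]*1000).astype(int)[::1].tolist()); print(np.round(Z[r,140:228]*1000).astype(int).tolist())
```

```text
cam in tool [-0.0799 -0.1506  0.0001]
cam axes in tool [[-0.0003 -0.0009  1.    ]
 [ 0.9562 -0.2926  0.    ]
 [ 0.2926  0.9562  0.001 ]]
table z -0.0015661945681529135 1.15
bA top 231 [ 591.8 -293.2] [ 13.1 118.2] 84.76 z [0.0792 0.0835 0.0869]
bA 408 [ 592.  -293.2] [ 13.2 119.2] 84.5 z [0.0269 0.0808 0.0861]
bB top 336 [ 470.8 -175.5] [ 18.4 119.5] 73.86 z [0.0803 0.0837 0.0864]
yellow 338 [448.  -45.9] [ 17.8 119.8] 8.83 z [0.0801 0.0834 0.0864]
rack 2074 [499.3 167.9] [210.2 150.1] 88.78 z [0.0462 0.0498 0.0532]
rack 416 [524.6 164.5] [ 15.2 209.3] 0.91 z [0.109  0.1132 0.1165]
222 [294, 291, 289, 286, 283, 280, 279, 276, 273, 269, 249, 246, 243, 241, 239, 235, 235, 231, 231, 230, 231, 231, 230, 227, 213, 210, 207, 204, 202, 198, 195, 195, 192, 188, 186, 183, 180, 178, 176, 176, 176, 175, 175, 171, 169, 166, 155, 151, 148, 146, 143, 141, 137, 136, 133, 130, 128, 125, 122, 120, 120, 120, 119, 117, 114, 111, 108, 106, 103, 94, 90, 87, 85, 82, 79, 79, 79, 79, 76, 73, 70, 68, 66, 63, 61, 58, 55, 52]
[-1, -1, -3, -2, -2, 0, -4, -4, -3, 0, 51, 51, 52, 52, 49, 53, 45, 48, 40, 35, 25, 14
[... 1852 characters left out ...]
41, 237, 234, 233, 231, 228, 229, 229, 230, 229, 226, 212, 209, 207, 204, 201, 198, 196, 194, 190, 187, 185, 182, 180, 178, 175, 174, 174, 174, 174, 171, 168, 165, 163, 152, 148, 146, 143, 140, 138, 135, 132, 130, 127, 125, 122, 120, 118, 119, 119, 117, 114, 111, 108, 107, 103, 101, 91, 88, 85, 83, 80, 77, 77, 78, 77, 74, 71, 68, 66, 64, 61, 59, 56, 54, 51]
[1, 1, -2, -2, -6, -2, 0, -2, -3, 53, 51, 48, 49, 51, 52, 47, 47, 47, 36, 27, 16, 8, 10, 47, 51, 49, 48, 49, 53, 50, 47, 51, 51, 52, 53, 50, 48, 48, 42, 33, 23, 10, 13, 11, 12, 10, 48, 53, 48, 49, 51, 51, 51, 51, 50, 53, 51, 50, 46, 44, 26, 14, 8, 9, 13, 12, 7, 14, 9, 49, 49, 51, 52, 49, 52, 37, 15, 4, 6, 8, 11, 7, -1, -2, -2, -6, -5, -6]
```

```bash
cat >> h.py <<'E'
def plan(*tg):
    pos,R,o=tool()
    print('t',round(o['time_s'],2),'pos',pos,'rot',o['tool_rot'],'F',o['force'],'w',o['grip_width'])
    for x,y,z,yaw in tg:
        Rt=Ro.from_euler('xyz',[-90,0,yaw],degrees=True).as_matrix()
        print(np.round(R.T@(np.array([x,y,z])-pos)*1000,1), np.round(Ro.from_matrix(R.T@Rt).as_rotvec(degrees=True),2))
E
python3 -c "
from h import *
plan((.5,-.28,.234,-60),(.49,.165,.234,1))"
```

```text
t 1.15 pos [ 0.2779 -0.5876  0.2336] rot [ -89.9933   -0.0027 -154.6853] F [-0.2352 -0.0984  0.6749] w 0.08704062978524693
[-332.3   -0.4 -183.1] [ -0.   -94.69   0.01]
[-513.5   -0.5 -589.7] [   0.   -155.69    0.01]
```

Call:
move_arm(moves=[[-332,0,-183,0,-95,0],[-332,0,-183,0,-95,0],[-332,0,-183,0,-95,0],[-332,0,-183,0,-95,0],[-332,0,-183,0,-95,0],[-332,0,-183,0,-95,0],[-332,0,-183,0,-95,0],[-332,0,-183,0,-95,0],[-332,0,-183,0,-95,0],[-332,0,-183,0,-95,0],[-513,0,-590,0,-155.7,0],[-513,0,-590,0,-155.7,0],[-513,0,-590,0,-155.7,0],[-513,0,-590,0,-155.7,0],[-513,0,-590,0,-155.7,0],[-513,0,-590,0,-155.7,0],[-513,0,-590,0,-155.7,0],[-513,0,-590,0,-155.7,0],[-513,0,-590,0,-155.7,0],[-513,0,-590,0,-155.7,0]], claw=0, newtons=20)

```text
time_s: 2.82
tool_pos: [0.4897, 0.1382, 0.234]
tool_rot: [-90.0, -0.1, -11.1]
force: [1.0, -0.6, -0.1]
grip_width: -0.0001
```

```bash
python3 -c "
from h import *
plan((.488,.165,.104,1))"
```

```text
t 2.82 pos [0.4897 0.1382 0.234 ] rot [-90.0331  -0.0942 -11.1169] F [ 1.0122 -0.5668 -0.1316] w -0.0001180172398942993
[ -7.  130.   26.1] [  0.04 -12.12   0.09]
```

Call:
move_arm(moves=[[-7,0,26,0,-12.1,0],[-7,0,26,0,-12.1,0],[-7,130,26,0,-12.1,0],[-7,130,26,0,-12.1,0],[-7,130,26,0,-12.1,0],[-7,130,26,0,-12.1,0],[-7,130,26,0,-12.1,0]])

```text
time_s: 3.4
tool_pos: [0.4864, 0.1627, 0.1017]
tool_rot: [-90.0, 0.3, 0.7]
force: [0.2, -0.4, 0.6]
grip_width: 0.0006
```

```bash
python3 -c "
from h import *
plan((.488,.165,.104,1))
p,d=read_camera('scene'); crop(p,280,150,460,300,4,'pics/s1.png')"
```

```text
t 3.4 pos [0.4864 0.1627 0.1017] rot [-90.0232   0.3156   0.6804] F [ 0.1966 -0.4439  0.6355] w 0.0006060196084733087
[ 1.7 -2.3  2.3] [ 0.02 -0.32 -0.32]
```

View pics/s1.png

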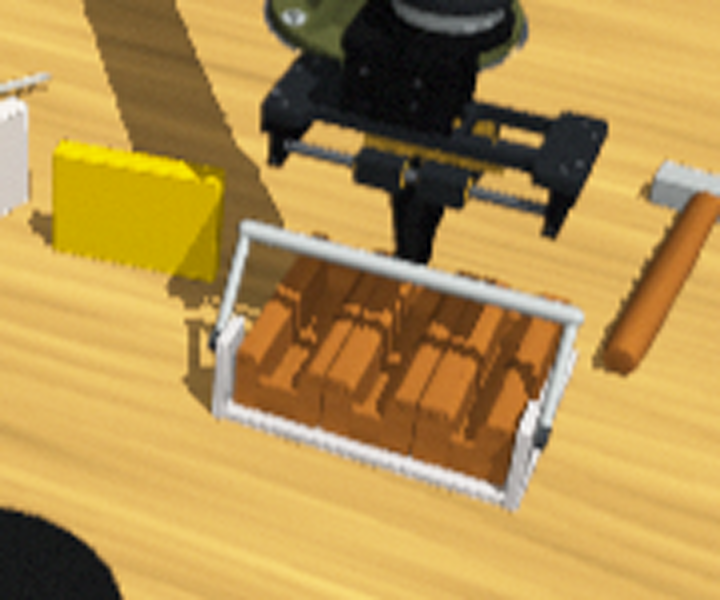

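Call:
move_arm(moves=[[12,0,2,0,0,0],[20,0,2,0,0,0],[27,0,2,0,0,0],[34,0,2,0,0,0],[41,0,2,0,0,0],[48,0,2,0,0,0],[55,0,2,0,0,0],[62,0,2,0,0,0],[69,0,2,0,0,0],[76,0,2,0,0,0],[82,0,2,0,0,0],[82,0,2,0,0,0]])

```text
time_s: 4.45
tool_pos: [0.5718, 0.1659, 0.1034]
tool_rot: [-90.0, -0.0, 0.6]
force: [-0.6, 0.5, 0.6]
grip_width: 0.0004
```

```bash
python3 -c "
from h import *
plan((.60,.165,.25,1))
p,d=read_camera('scene'); crop(p,280,150,460,300,4,'pics/s2.png')"
```

```text
t 4.45 pos [0.5718 0.1659 0.1034] rot [-89.9734  -0.0387   0.6027] F [-0.6101  0.5437  0.5992] w 0.0004344503755345139
[  28.3 -146.6   -1.1] [-0.03 -0.4   0.04]
```

View pics/s2.png

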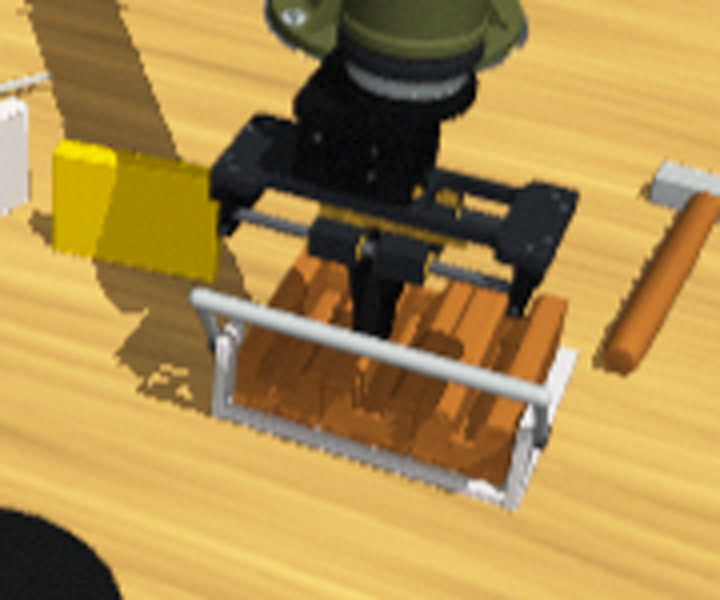

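The keeper has swung over to its open end, with the bar now far side, crop (195,295)-(545,395). Next I raise the arm and look down at the grooves with the wrist camera.

Call:
move_arm(moves=[[0,-147,0,0,0,0],[0,-147,0,0,0,0],[10,-147,0,0,0,0],[10,-147,0,0,0,0],[10,-147,0,0,0,0],[10,-147,0,0,0,0],[10,-147,0,0,0,0]])

```text
time_s: 5.08
tool_pos: [0.5795, 0.1661, 0.2495]
tool_rot: [-90.0, 0.1, 0.7]
force: [0.1, -0.3, -0.2]
grip_width: 0.0005
```

```bash
python3 -c "
from h import *
pos,R,o=tool(); print(pos,o['tool_rot'],o['force'])
i=camera_info('wrist'); p,d=read_camera('wrist'); cv2.imwrite('pics/w1.png',p[:,:,::-1]); np.savez('/tmp/w1.npz',p=p,d=d,**i)
p,d=read_camera('top'); cv2.imwrite('pics/t1.png',p[:,:,::-1])
"
```

```text
[0.5795 0.1661 0.2495] [-90.0477   0.0894   0.6702] [ 0.1474 -0.2678 -0.192 ]
```

View pics/w1.png

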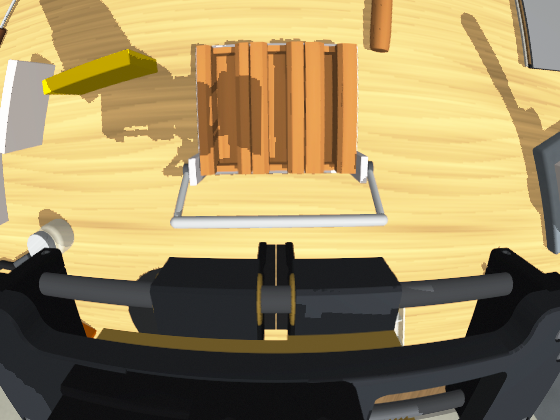

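```bash
cat > fit.py <<'E'
from h import *
from scipy.optimize import least_squares
def segs(order):
    S=[]
    for c,w in order:
        h=w/2; pts=[(-28,8),(-28,52),(-h-5,52),(-h,47),(-h,12),(h,12),(h,47),(h+5,52),(28,52),(28,8)]
        S+= [((a[0]+c,a[1]),(b[0]+c,b[1])) for a,b in zip(pts[:-1],pts[1:])]
    return np.array(S,float)
def dist(q,S):
    a=S[:,0];b=S[:,1];ab=b-a
    t=np.clip(((q[:,None]-a)*ab).sum(-1)/(ab**2).sum(-1),0,1)
    return np.linalg.norm(q[:,None]-(a+t[...,None]*ab),axis=-1).min(1)
def fit(P,order,x0):
    S=segs(order)
    def loc(p): 
        c,s=np.cos(p[2]),np.sin(p[2]); d=P*1000-[p[0],p[1],0]
        return np.stack([c*d[:,0]+s*d[:,1],-s*d[:,0]+c*d[:,1],d[:,2]-p[3]],-1)
    L=loc(x0); m=(abs(L[:,0])<60)&(abs(L[:,1])<86)&(L[:,2]>14)&(L[:,2]<58)
    P=P[m][::2]
    f=lambda v: dist(loc([x0[0],v[0],v[1],v[2]])[:,1:],S)
    r=least_squares(f,[x0[1],x0[2],x0[3]],loss='soft_l1',f_scale=1.5,x_scale=[1,.01,1])
    return r.x,r.cost/len(P),len(P)
E
python3 - <<'E'
from fit import *
z=np.load('/tmp/w1.npz'); 
info={k:z[k] for k in ('fx','fy','cx','cy','R','t')}
import h; h.camera_info=lambda c:info
P=cloud('wrist',z['d'],True); P=P[z['d']>0].reshape(-1,3)
import itertools
for ws in itertools.permutations([14.5,20.5,26.5]):
    x,c,n=fit(P,list(zip((58,0,-58),ws)),[499,165,.018,0]); print(ws,x[:1],np.degrees(x[1]),x[2],c,n)
m=(P[:,2]>.045)&(P[:,2]<.056)&(abs(P[:,1]-.165)<.082)
q=P[m]; print('block x extents',np.percentile(q[:,0],[.2,1,50,99,99.8]))
m=(P[:,2]>.1)&(P[:,2]<.12)&(abs(P[:,1]-.165)<.12)&(P[:,0]<.65);q=P[m]; r=cv2.minAreaRect((q[:,:2]*1000).astype(np.float32)); print('bar',r)
E
```

```text
(14.5, 20.5, 26.5) [165.9102] 1.4401180850968545 -0.544482056657117 0.2095734088308476 6170
(14.5, 26.5, 20.5) [165.4275] 1.5203395277904106 -0.512267714815692 0.5928681760375184 6170
(20.5, 14.5, 26.5) [165.4081] 1.3440679509112068 -0.505661299929638 0.5859446398564736 6170
(20.5, 26.5, 14.5) [164.0123] 1.4669205818670124 -0.3894255608453615 1.0030989193790918 6170
(26.5, 14.5, 20.5) [163.3987] 1.378656937104012 -0.4433776485538257 1.1709349497410932 6170
(26.5, 20.5, 14.5) [163.6467] 1.4157768416397012 -0.39425895268500416 1.364014690421348 6170
block x extents [0.4222 0.424  0.4937 0.5649 0.5672]
bar ((598.5972290039062, 168.58351135253906), (18.0394344329834, 211.7027130126953), 1.053348183631897)
```

Run:
```python
from h import *
z=np.load('/tmp/w1.npz'); info={k:z[k] for k in ('fx','fy','cx','cy','R','t')}
pos=np.array([0.5795,0.1661,0.2495]); R=Ro.from_euler('xyz',[-90.0477,0.0894,0.6702],degrees=True).as_matrix()
for q in ([0,.011,0],[0,.005,0],[-.0095,.011,0],[-.0095,-.005,0],[-.0095,.011,.015],[-.0095,.011,-.015]): print(q,proj('wrist',pos+R@q,info))
p=z['p']; crop(p,230,230,330,300,7,'pics/tip.png')
crop(p,180,30,380,240,3,'pics/rackc.png')
P=None
# scan symmetric: darkness columns
for v in (246,250,255,262): print(v,p[v,250:305].sum(-1).tolist())
```

```text
[0, 0.011, 0] [[276.5431 261.3438]]
[0, 0.005, 0] [[276.5631 266.3276]]
[-0.0095, 0.011, 0] [[276.5692 245.7005]]
[-0.0095, -0.005, 0] [[276.6301 258.6802]]
[-0.0095, 0.011, 0.015] [[304.1786 245.6191]]
[-0.0095, 0.011, -0.015] [[248.949  245.5947]]
246 [625, 625, 625, 625, 625, 625, 625, 626, 411, 133, 49, 49, 49, 45, 45, 49, 50, 74, 70, 77, 75, 72, 76, 73, 75, 370, 371, 84, 75, 73, 75, 74, 76, 75, 74, 53, 44, 45, 46, 49, 48, 42, 115, 397, 623, 624, 623, 623, 624, 624, 623, 624, 624, 625, 624]
250 [660, 658, 659, 660, 661, 661, 661, 661, 316, 46, 48, 46, 47, 49, 45, 45, 63, 75, 74, 75, 74, 74, 74, 73, 76, 416, 423, 88, 68, 73, 69, 73, 73, 73, 73, 58, 48, 49, 51, 42, 44, 43, 51, 280, 671, 669, 671, 669, 670, 670, 672, 673, 673, 672, 673]
255 [625, 626, 626, 626, 627, 627, 627, 352, 93, 46, 45, 43, 49, 51, 46, 46, 72, 74, 73, 76, 74, 74, 73, 71, 69, 373, 377, 83, 74, 68, 75, 75, 76, 75, 77, 68, 42, 43, 47, 43, 47, 48, 44, 137, 414, 635, 635, 636, 635, 635, 635, 636, 635, 636, 636]
262 [83, 86, 87, 85, 86, 86, 89, 86, 85, 64, 49, 49, 44, 50, 44, 56, 75, 75, 71, 73, 72, 75, 74, 72, 73, 373, 377, 76, 74, 72, 73, 73, 73, 73, 76, 70, 60, 44, 48, 47, 47, 53, 62, 78, 82, 86, 84, 87, 84, 81, 86, 85, 81, 85, 85]
```

View pics/tip.png

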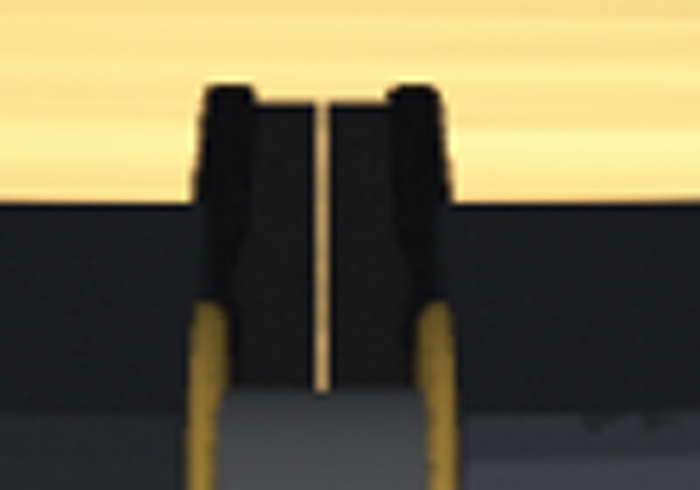

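View pics/rackc.png

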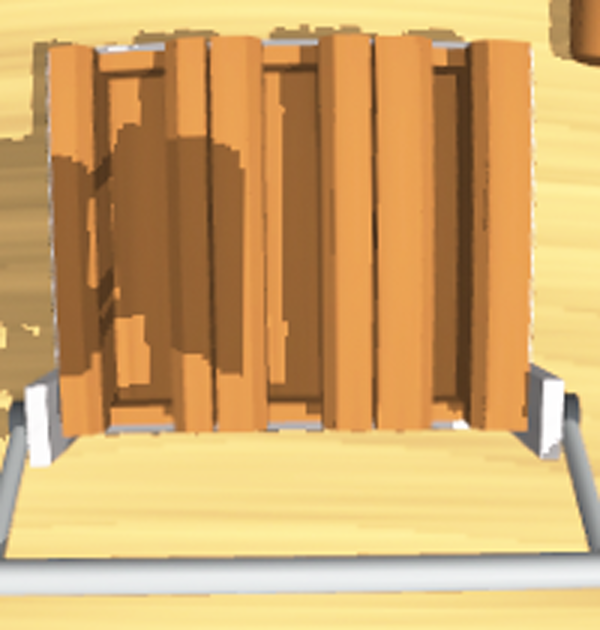

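The wrist view confirms the order. The widest groove is at image left (crop 105-165), the middle one in the centre, and the narrowest at right, which matches the depth fit (cost 0.21 against at least 0.58 for any other order). White candidates in the top image are (355,193), 13 mm thick on top, so thin, and (312,239), 18 mm, so thick. Yellow (260,248), purple (428,297) and orange (320,107) are look-alikes. I'll hover over the thick one and confirm.

```bash
python3 -c "
from h import *
plan((.4708,-.1755,.2,-16.1))"
```

```text
t 5.18 pos [0.5792 0.1658 0.2487] rot [-90.0561   0.1729   0.6674] F [ 0.0133 -0.2292 -0.1326] w 0.00038252299477697254
[-112.2   49.4 -340. ] [ 0.08 16.77 -0.16]
```

Call:
move_arm(moves=[[-42,40,-360,0,16.8,0],[-42,40,-360,0,16.8,0],[-42,40,-360,0,16.8,0],[-42,40,-360,0,16.8,0],[-42,40,-360,0,16.8,0],[-42,40,-360,0,16.8,0],[-42,40,-360,0,16.8,0],[-42,40,-360,0,16.8,0],[-42,40,-360,0,16.8,0],[-42,40,-360,0,16.8,0],[-42,40,-360,0,16.8,0]], claw=60)

```text
time_s: 6.1
tool_pos: [0.5406, -0.1965, 0.2085]
tool_rot: [-90.0, 0.2, -16.4]
force: [0.9, -0.2, -0.0]
grip_width: 0.0584
```

Run:
```python
from h import *
pos,R,o=tool(); print(pos,o['tool_rot'],o['force'],o['grip_width'])
i=camera_info('wrist'); p,d=read_camera('wrist'); cv2.imwrite('pics/w2.png',p[:,:,::-1])
P=cloud('wrist',d,True)
for n in ['board_thick','board_thin']:
    for r in models.cut_out(n,'wrist'):
        m=r['mask']&(d>0); q=P[m]; q=q[q[:,2]>.076]
        if len(q)<30: continue
        b=cv2.minAreaRect((q[:,:2]*1000).astype(np.float32)); v,u=np.nonzero(r['mask']); print(n,round(r['score'],2),'px',u.mean().round(),v.mean().round(),np.round(b[0],1),np.round(b[1],1),round(b[2],2),p[r['mask']].mean(0).round())
plan((.4708,-.1755,.2,-16.1))
```

```text
[ 0.5406 -0.1965  0.2085] [-89.9735   0.2101 -16.4414] [ 0.8821 -0.1686 -0.0408] 0.05837226608484985
board_thick 0.75 px 397.0 63.0 [445.8 -42.9] [ 18.4 121.4] 8.97 [233. 220.   7.]
board_thick 0.68 px 277.0 115.0 [ 468.6 -172.2] [ 18.5 119. ] 73.57 [238. 235. 230.]
board_thin 0.8 px 196.0 234.0 [ 574.6 -281.2] [ 52.8 146. ] 63.49 [194. 188. 183.]
t 6.25 pos [ 0.5425 -0.192   0.21  ] rot [-89.9405   0.0633 -15.9869] F [ 0.4885  0.6515 -0.1173] w 0.05960523134509523
[-73.5  10.1  -3.9] [-0.06  0.11 -0.06]
```

View pics/w2.png

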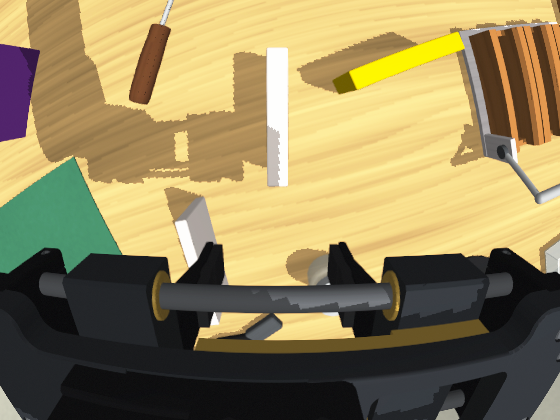

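The white board at wrist px (277,115) is 18.5 mm thick, so it is board_thick. Yellow at (397,63) is the look-alike. Going down on the white one.

```bash
python3 -c "
from h import *
plan((.470,-.1745,.13,-16.2),(.470,-.1745,.057,-16.2))
p,d=read_camera('top'); crop(p,285,150,385,275,6,'pics/tb.png')"
```

```text
t 6.25 pos [ 0.5425 -0.192   0.21  ] rot [-89.9405   0.0633 -15.9869] F [ 0.4885  0.6515 -0.1173] w 0.05960523134509523
[-74.4  80.1  -3.2] [-0.06  0.21 -0.06]
[-74.4 153.1  -3.3] [-0.06  0.21 -0.06]
```

View pics/tb.png

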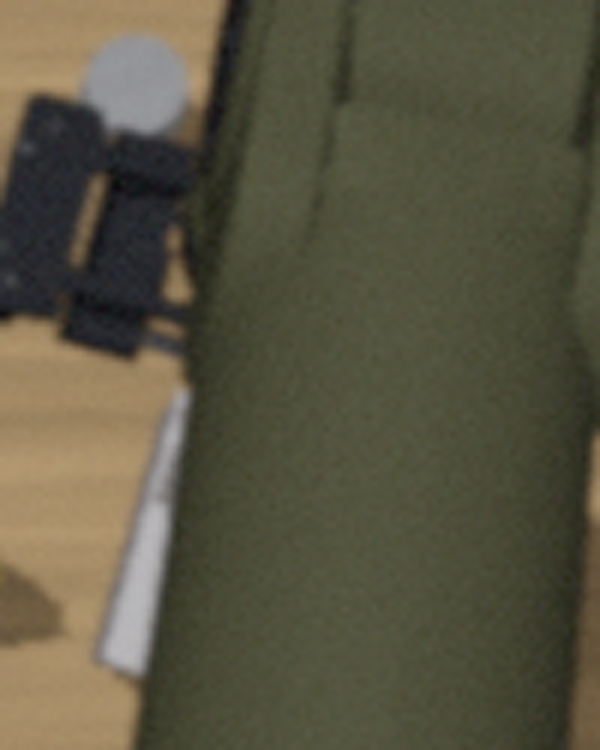

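Call:
move_arm(moves=[[-74,40,-3,0,0.2,0],[-74,40,-3,0,0.2,0],[-74,80,-3,0,0.2,0],[-74,100,-3,0,0.2,0],[-74,115,-3,0,0.2,0],[-74,130,-3,0,0.2,0],[-74,145,-3,0,0.2,0],[-74,153,-3,0,0.2,0],[-74,153,-3,0,0.2,0],[-74,153,-3,0,0.2,0],[-74,153,-3,0,0.2,0]])

```text
time_s: 7.22
tool_pos: [0.4714, -0.1763, 0.0585]
tool_rot: [-90.0, -0.1, -16.3]
force: [0.1, -0.2, 0.5]
grip_width: 0.0602
```

```bash
python3 -c "
from h import *
plan((.470,-.1745,.057,-16.2))
p,d=read_camera('scene'); crop(p,180,100,360,250,4,'pics/s3.png')
p,d=read_camera('wrist'); cv2.imwrite('pics/w3.png',p[:,:,::-1])"
```

```text
t 7.22 pos [ 0.4714 -0.1763  0.0585] rot [-90.0139  -0.0884 -16.2928] F [ 0.1461 -0.2001  0.5003] w 0.0601718925247349
[-1.8  1.5  1.3] [ 0.01 -0.09  0.09]
```

View pics/s3.png

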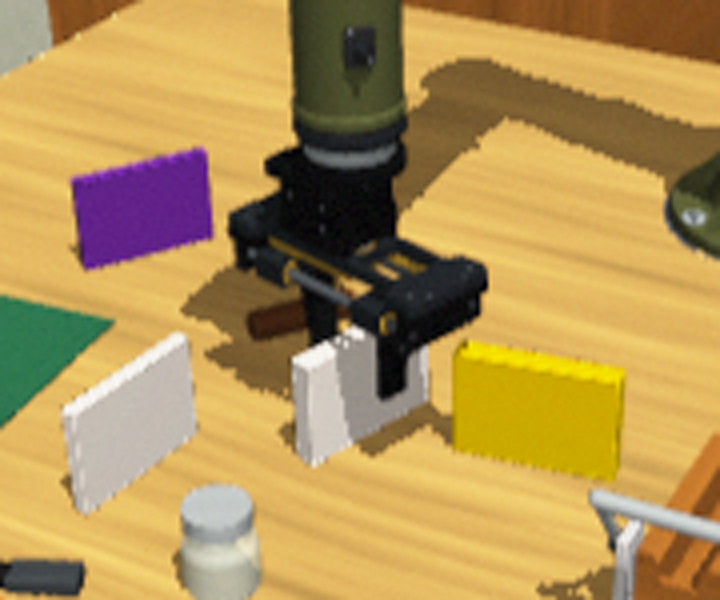

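View pics/w3.png

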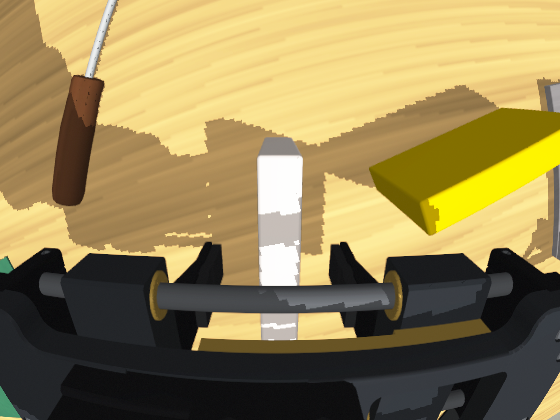

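Call:
move_arm(moves=[[0,0,0,0,0,0],[0,0,0,0,0,0],[0,0,0,0,0,0],[0,0,0,0,0,0],[0,0,0,0,0,0],[0,0,0,0,0,0],[0,0,0,0,0,0],[0,0,0,0,0,0]], claw=10, newtons=30)

```text
time_s: 7.98
tool_pos: [0.4705, -0.1764, 0.0575]
tool_rot: [-90.0, 0.0, -16.3]
force: [0.1, 0.5, 0.5]
grip_width: 0.0177
```

```bash
python3 -c "
from h import *
plan((.470,-.1745,.057,-16.2))"
```

```text
t 7.98 pos [ 0.4705 -0.1764  0.0575] rot [-89.9969   0.0007 -16.3431] F [0.09   0.4872 0.465 ] w 0.01765276306378927
[-1.   0.5  1.7] [-0.   -0.14 -0.  ]
```

Call:
move_arm(moves=[[0,-20,0,0,0,0],[0,-60,0,0,0,0],[0,-100,0,0,0,0],[0,-140,0,0,0,0],[0,-150,0,0,0,0],[0,-150,0,0,0,0],[0,-150,0,0,0,0]])

```text
time_s: 8.57
tool_pos: [0.47, -0.1765, 0.2067]
tool_rot: [-90.0, 0.0, -16.4]
force: [0.2, -0.0, -3.5]
grip_width: 0.0181
```

```bash
cat >> h.py <<'E'
def held(name,p,d,info,pos,R,th):
    # returns top-face geometry of held board in tool frame
    import h
    i=info; H,W=d.shape; u,v=np.meshgrid(np.arange(W),np.arange(H))
    x=(u-i['cx'])/i['fx']; y=(v-i['cy'])/i['fy']; t=np.hypot(x,y)+1e-9; s=np.tan(np.minimum(t,1.4))/t
    P=(np.stack([x*s*d,y*s*d,d],-1)-i['t'])@i['R']
    T=(P-pos)@R
    m=(d>0)&(p.min(-1)>90)&(T[...,1]>-.045)&(T[...,1]<-.01)&(abs(T[...,2])<.03)&(T[...,0]<-.015)
    q=T[m]*1000
    return q,m
E
python3 - <<'E'
from h import *
pos,R,o=tool(); print(pos,o['tool_rot'],o['force'],o['grip_width'])
i=camera_info('wrist'); p,d=read_camera('wrist'); cv2.imwrite('pics/w4.png',p[:,:,::-1])
q,m=held('',p,d,i,pos,R,18)
print(len(q),np.percentile(q,[1,5,50,95,99],axis=0).round(1)); b=cv2.minAreaRect(q[:,[0,2]].astype(np.float32)); print(b)
v,u=np.nonzero(m); print(u.min(),u.max(),v.min(),v.max())
A=np.c_[q[:,0],np.ones(len(q))]; 
bins=np.arange(-60,-15,5)
for a in bins:
    k=(q[:,0]>=a)&(q[:,0]<a+5)
    if k.sum()>3: print(a,q[k,2].min().round(1),q[k,2].max().round(1),np.median(q[k,1]).round(1))
plan((.495,.1665,.2,1.4))
E
```

```text
[ 0.47   -0.1765  0.2067] [-90.0224   0.0455 -16.3568] [ 0.2084 -0.0038 -3.5333] 0.018069144401722147
5130 [[-62.6 -28.2  -9.4]
 [-62.2 -27.8  -8.6]
 [-41.9 -26.8  -0.8]
 [-18.  -25.1   7.4]
 [-15.7 -15.    8.2]]
((-38.89104080200195, -0.6266698837280273), (47.736087799072266, 18.204654693603516), 0.07354067265987396)
253 298 152 270
-60 -9.5 8.2 -26.8
-55 -9.5 8.4 -26.8
-50 -9.7 8.5 -26.8
-45 -9.7 8.1 -26.9
-40 -9.4 8.2 -26.8
-35 -9.5 8.3 -26.8
-30 -9.7 8.5 -26.9
-25 -9.3 8.1 -26.9
-20 -9.4 8.3 -26.9
t 8.62 pos [ 0.4692 -0.1762  0.2055] rot [-89.9862   0.1867 -16.3559] F [-1.1382 -0.2364 -3.2259] w 0.01810418934297664
[-71.7   5.8 336.1] [ -0.04 -17.76  -0.18]
```

View pics/w4.png

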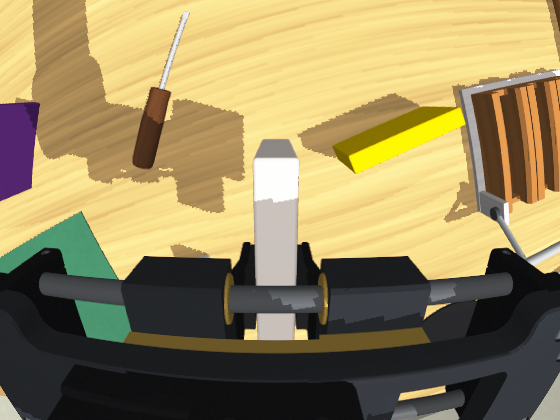

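Call:
move_arm(moves=[[-69,-2,337,0,-17.8,0],[-69,-2,337,0,-17.8,0],[-69,-2,337,0,-17.8,0],[-69,-2,337,0,-17.8,0],[-69,-2,337,0,-17.8,0],[-69,-2,337,0,-17.8,0],[-69,-2,337,0,-17.8,0],[-69,-2,337,0,-17.8,0],[-69,-2,337,0,-17.8,0],[-69,-2,337,0,-17.8,0],[-69,-2,337,0,-17.8,0],[-69,-2,337,0,-17.8,0],[-69,-2,337,0,-17.8,0],[-69,-2,337,0,-17.8,0]])

```text
time_s: 9.78
tool_pos: [0.4992, 0.1644, 0.2089]
tool_rot: [-90.1, 0.1, 1.3]
force: [0.5, 0.1, -2.1]
grip_width: 0.0177
```

```bash
cat > rk.py <<'E'
from fit import *
pos,R,o=tool(); print(pos,o['tool_rot'],o['force'],o['grip_width'])
i=camera_info('wrist'); p,d=read_camera('wrist')
import sys; cv2.imwrite(sys.argv[1],p[:,:,::-1])
P=cloud('wrist',d,True); P=P[(d>0)]
ws=[14.5,20.5,26.5]
x,c,n=fit(P,list(zip((58,0,-58),ws)),[497,166,.025,0]); print('y@497',x[0],np.degrees(x[1]),x[2],c,n)
q,m=held('',p,d,i,pos,R,18); 
if len(q)>50: b=cv2.minAreaRect(q[:,[0,2]].astype(np.float32)); print('held',b,np.median(q[:,1]))
plan((.498,.1665,.2,1.44),(.498,.1665,.11,1.44))
E
python3 rk.py pics/w5.png
```

```text
[0.4992 0.1644 0.2089] [-90.0528   0.0543   1.2907] [ 0.5324  0.0873 -2.0861] 0.017653763416858943
y@497 166.20781543451656 1.430179861671579 -0.29960773296367943 0.16914159216751193 5847
held ((-39.00112533569336, -0.5074653625488281), (47.990047454833984, 18.068605422973633), 0.1219605803489685) -26.783886267658172
t 9.83 pos [0.4992 0.1647 0.2092] rot [-90.0424   0.0283   1.312 ] F [-0.6763  0.0312 -2.1002] w 0.017681250616196333
[-1.2  9.2  1.8] [ 0.04 -0.13 -0.03]
[-1.2 99.2  1.9] [ 0.04 -0.13 -0.03]
```

View pics/w5.png

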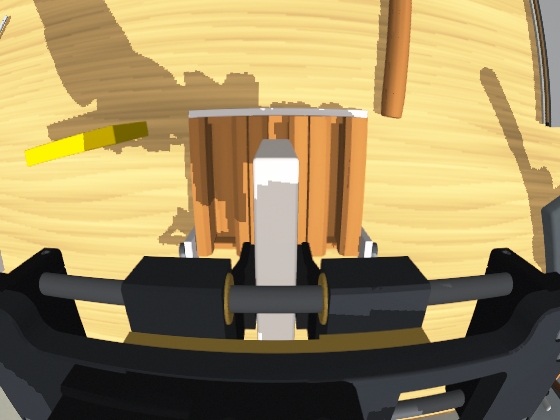

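Call:
move_arm(moves=[[-1.2,20,2,0,-0.1,0],[-1.2,50,2,0,-0.1,0],[-1.2,75,2,0,-0.1,0],[-1.2,90,2,0,-0.1,0],[-1.2,92,2,0,-0.1,0],[-1.2,92,2,0,-0.1,0],[-1.2,92,2,0,-0.1,0]])

```text
time_s: 10.42
tool_pos: [0.4987, 0.1682, 0.1186]
tool_rot: [-90.0, -0.1, 1.5]
force: [0.2, -0.9, -2.6]
grip_width: 0.0176
```

```bash
python3 rk.py pics/w6.png
```

```text
[0.4987 0.1682 0.1186] [-89.9839  -0.091    1.5098] [ 0.1523 -0.9238 -2.6223] 0.017605635814569438
y@497 166.19017936908185 1.4163120330710866 -0.1985194938551461 0.14432500088348613 9319
held ((-39.00709915161133, -0.5277328491210938), (47.96195602416992, 18.026958465576172), 0.1647549420595169) -26.748605181279032
t 10.47 pos [0.499  0.1684 0.119 ] rot [-89.9812  -0.1397   1.5204] F [ 0.5167 -0.398  -2.9031] w 0.017582209352791645
[ -0.9 -81.   -1.9] [-0.02  0.08  0.14]
[-1.1  9.  -1.9] [-0.02  0.08  0.14]
```

View pics/w6.png

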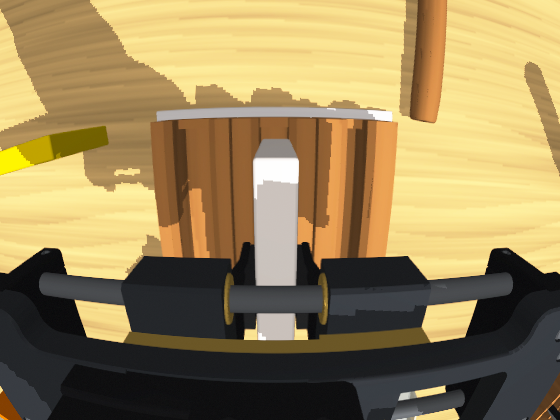

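Call:
move_arm(moves=[[-1,2,-1.6,0,0.1,0.1],[-1,5,-1.6,0,0.1,0.1],[-1,5,-1.6,0,0.1,0.1],[-1,5,-1.6,0,0.1,0.1]])

```text
time_s: 10.8
tool_pos: [0.497, 0.1665, 0.1126]
tool_rot: [-90.0, 0.1, 1.5]
force: [0.6, -0.2, -2.3]
grip_width: 0.0179
```

```bash
python3 rk.py pics/w7.png
```

```text
[0.497  0.1665 0.1126] [-90.0147   0.0876   1.4508] [ 0.5896 -0.1599 -2.335 ] 0.017907407151753454
y@497 166.17035858902653 1.4537200317368162 -0.5433245634742083 0.13822510901227736 9271
held ((-39.0369758605957, -0.5673074722290039), (17.998109817504883, 48.061607360839844), 89.86927032470703) -26.761588962640168
t 10.85 pos [0.497  0.1666 0.1127] rot [-90.0077   0.0878   1.4511] F [-0.1462  0.0757 -3.4412] w 0.017948181620435617
[  0.9 -87.3  -0.1] [ 0.01  0.01 -0.09]
[ 1.   2.7 -0.1] [ 0.01  0.01 -0.09]
```

Call:
move_arm(moves=[[0,5,0,0,0,0],[0,10,0,0,0,0],[0,15,0,0,0,0],[0,20,0,0,0,0],[0,25,0,0,0,0],[0,30,0,0,0,0],[0,35,0,0,0,0],[0,39,0,0,0,0],[0,41,0,0,0,0],[0,41,0,0,0,0]])

```text
time_s: 11.68
tool_pos: [0.4965, 0.1665, 0.0709]
tool_rot: [-90.0, 0.2, 1.5]
force: [-0.1, -0.4, -2.7]
grip_width: 0.018
```

```bash
python3 rk.py pics/w8.png; python3 -c "
from h import *
p,d=read_camera('scene'); crop(p,290,120,450,270,4,'pics/s4.png')"
```

```text
[0.4965 0.1665 0.0709] [-90.009    0.1554   1.4607] [-0.0933 -0.3727 -2.7416] 0.017957626881861127
y@497 166.19588598145467 1.4247809772118383 -0.20144429207208264 0.13257772844385002 11302
held ((-38.98762130737305, -0.5098114013671875), (47.9483757019043, 17.952499389648438), 0.0781693160533905) -26.769712810414838
t 11.73 pos [0.4968 0.1666 0.0713] rot [-90.0037   0.1222   1.4592] F [ 0.1622 -0.6813 -2.0355] w 0.017835137432110862
[   1.  -128.7   -0.2] [ 0.    0.02 -0.12]
[  1.2 -38.7  -0.1] [ 0.    0.02 -0.12]
```

View pics/s4.png

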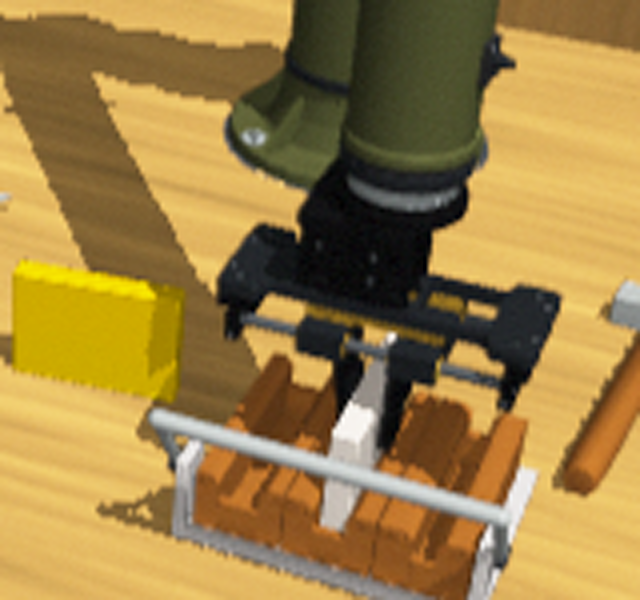

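Call:
move_arm(moves=[[0,1,0,0,0,0],[0,2,0,0,0,0],[0,3,0,0,0,0],[0,3,0,0,0,0]])

```text
time_s: 12.12
tool_pos: [0.4971, 0.1667, 0.0696]
tool_rot: [-90.0, 0.1, 1.5]
force: [-1.4, -0.3, 4.6]
grip_width: 0.018
```

Call:
move_arm(moves=[[0,2,0,0,0,0],[0,2,0,0,0,0],[0,2,0,0,0,0],[0,2,0,0,0,0],[0,-10,0,0,0,0],[0,-40,0,0,0,0],[0,-80,0,0,0,0],[0,-120,0,0,0,0],[0,-140,0,0,0,0],[0,-140,0,0,0,0],[0,-140,0,0,0,0]], claw=36)

```text
time_s: 13.03
tool_pos: [0.498, 0.167, 0.2104]
tool_rot: [-90.0, -0.1, 1.5]
force: [-0.2, -0.3, -0.8]
grip_width: 0.0359
```

Run:
```python
from h import *
pos,R,o=tool(); 
p,d=read_camera('wrist'); cv2.imwrite('pics/w9.png',p[:,:,::-1])
P=cloud('wrist',d,True); m=(d>0)&(P[...,2]>.085)&(P[...,2]<.105)&(abs(P[...,1]-.1665)<.04)&(P[...,0]<.56)&(p.min(-1)>90)
q=P[m]*1000; print(len(q),cv2.minAreaRect(q[:,:2].astype(np.float32)),np.percentile(q[:,2],[5,50,95]))
for a in range(430,560,15):
    k=(q[:,0]>=a)&(q[:,0]<a+15)
    if k.sum()>5: print(a,np.median(q[k,2]).round(1))
plan((.655,-.300,.21,-5.2))
p,d=read_camera('scene'); crop(p,290,120,450,270,4,'pics/s5.png')
```

```text
2840 ((493.146728515625, 165.3582305908203), (119.9590835571289, 18.071529388427734), 1.487126350402832) [93.5649 94.773  95.8682]
430 94.8
445 94.9
460 94.8
475 94.8
490 94.8
505 94.7
520 94.5
535 94.7
550 94.7
t 13.08 pos [0.497  0.1665 0.2088] rot [-90.0359   0.0676   1.4486] F [-0.5074  0.8345 -0.6734] w 0.03605754761958525
[ 146.1   -1.1 -470.3] [ 0.04  6.65 -0.07]
```

View pics/w9.png

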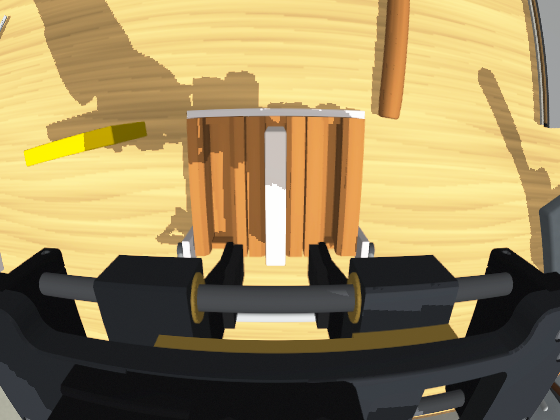

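View pics/s5.png

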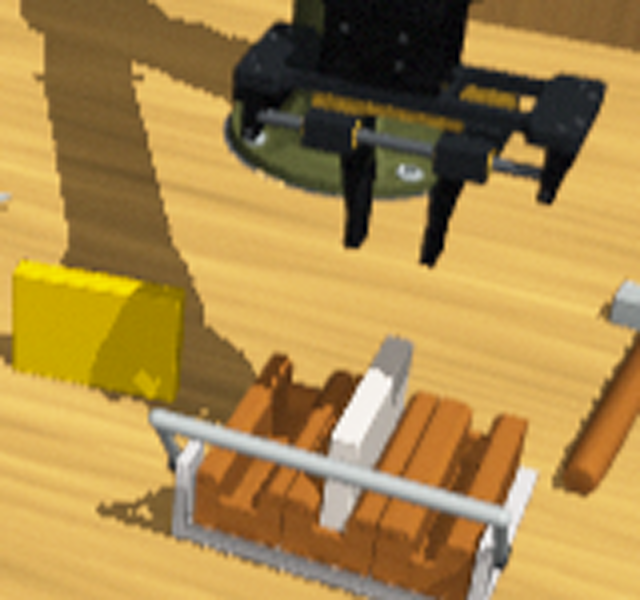

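Call:
move_arm(moves=[[146,-1,-470,0,6.6,0],[146,-1,-470,0,6.6,0],[146,-1,-470,0,6.6,0],[146,-1,-470,0,6.6,0],[146,-1,-470,0,6.6,0],[146,-1,-470,0,6.6,0],[146,-1,-470,0,6.6,0],[146,-1,-470,0,6.6,0],[146,-1,-470,0,6.6,0],[146,-1,-470,0,6.6,0],[146,-1,-470,0,6.6,0],[146,-1,-470,0,6.6,0],[146,-1,-470,0,6.6,0],[146,-1,-470,0,6.6,0],[146,-1,-470,0,6.6,0],[146,-1,-470,0,6.6,0]], claw=54)

```text
time_s: 14.47
tool_pos: [0.6549, -0.297, 0.2084]
tool_rot: [-89.9, 0.2, -5.0]
force: [-0.4, 0.5, 0.1]
grip_width: 0.0539
```

Run:
```python
from h import *
pos,R,o=tool(); print(pos,o['tool_rot'],o['force'],o['grip_width'])
i=camera_info('wrist'); p,d=read_camera('wrist'); cv2.imwrite('pics/w10.png',p[:,:,::-1])
P=cloud('wrist',d,True)
for n in ['board_thin']:
    for r in models.cut_out(n,'wrist'):
        m=r['mask']&(d>0); q=P[m]; q=q[q[:,2]>.076]
        if len(q)<30: continue
        b=cv2.minAreaRect((q[:,:2]*1000).astype(np.float32)); v,u=np.nonzero(r['mask']); print(n,round(r['score'],2),'px',u.mean().round(),v.mean().round(),np.round(b[0],1),np.round(b[1],1),round(b[2],2),p[r['mask']].mean(0).round())
plan((.592,-.293,.13,-5.2),(.592,-.293,.057,-5.2))
```

```text
[ 0.6549 -0.297   0.2084] [-89.9192   0.1878  -4.9819] [-0.3606  0.5337  0.1185] 0.053944096509149844
board_thin 0.79 px 275.0 128.0 [ 590.5 -292.5] [ 11.9 119.3] 84.84 [217. 209. 202.]
board_thin 0.79 px 331.0 327.0 [ 723.5 -267.5] [190.1  28.8] 14.13 [159.  84.   4.]
t 14.57 pos [ 0.6551 -0.2974  0.2094] rot [-89.9945   0.116   -4.9861] F [ 0.5724 -0.1492  0.229 ] w 0.05385237325889146
[-63.1  79.5  -1.1] [-0.01  0.21 -0.12]
[-62.9 152.5  -1.1] [-0.01  0.21 -0.12]
```

View pics/w10.png

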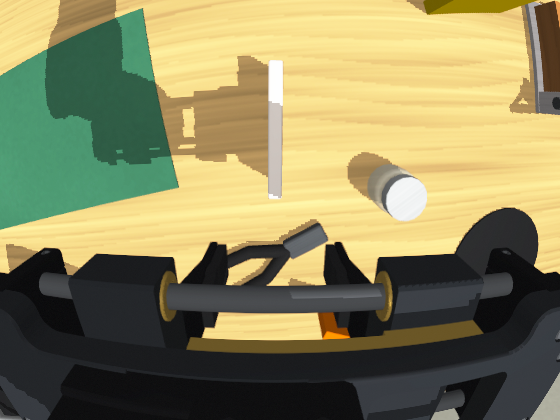

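The white board at wrist px (275,128) is 11.9 mm thick, so it is board_thin. The other report, at (331,327), is the orange look-alike.

Call:
move_arm(moves=[[-64,40,-1,0,0.2,0],[-64,60,-1,0,0.2,0],[-64,80,-1,0,0.2,0],[-64,100,-1,0,0.2,0],[-64,115,-1,0,0.2,0],[-64,130,-1,0,0.2,0],[-64,145,-1,0,0.2,0],[-64,152,-1,0,0.2,0],[-64,152,-1,0,0.2,0],[-64,152,-1,0,0.2,0]])

```text
time_s: 15.4
tool_pos: [0.5913, -0.2946, 0.0575]
tool_rot: [-90.0, 0.1, -5.3]
force: [0.0, 0.2, 1.2]
grip_width: 0.0542
```

Run:
```python
from h import *
plan((.592,-.293,.057,-5.2))
p,d=read_camera('wrist'); cv2.imwrite('pics/w11.png',p[:,:,::-1])
```

```text
t 15.4 pos [ 0.5913 -0.2946  0.0575] rot [-90.0026   0.089   -5.3262] F [0.0402 0.1966 1.2389] w 0.05418330432140837
[0.5 0.5 1.7] [ 0.   -0.13 -0.09]
```

View pics/w11.png

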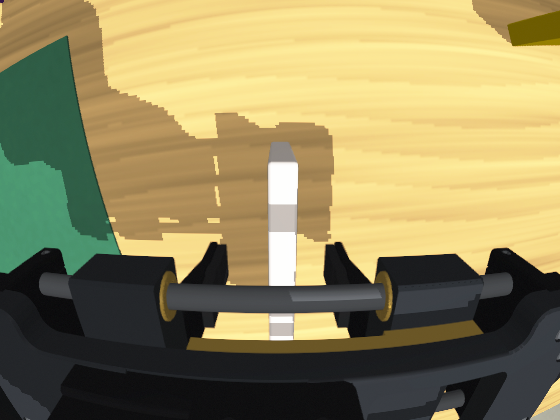

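Call:
move_arm(moves=[[0,0,2.4,0,-0.1,0],[0,0,2.4,0,-0.1,0],[0,0,2.4,0,-0.1,0],[0,0,2.4,0,-0.1,0],[0,0,2.4,0,-0.1,0],[0,0,2.4,0,-0.1,0],[0,0,2.4,0,-0.1,0],[0,0,2.4,0,-0.1,0],[0,0,2.4,0,-0.1,0],[0,0,2.4,0,-0.1,0]], claw=5, newtons=30)

```text
time_s: 16.28
tool_pos: [0.591, -0.2925, 0.0574]
tool_rot: [-90.0, 0.1, -5.2]
force: [0.8, 0.6, -0.7]
grip_width: 0.012
```

Call:
move_arm(moves=[[0,-20,0,0,0,0],[0,-60,0,0,0,0],[0,-100,0,0,0,0],[0,-140,0,0,0,0],[0,-160,0,0,0,0],[0,-160,0,0,0,0],[0,-160,0,0,0,0]])

```text
time_s: 16.87
tool_pos: [0.5919, -0.2925, 0.2184]
tool_rot: [-90.1, -0.0, -5.2]
force: [-0.5, -0.2, -2.2]
grip_width: 0.0116
```

Run:
```python
from h import *
pos,R,o=tool(); print(pos,o['tool_rot'],o['force'],o['grip_width'])
i=camera_info('wrist'); p,d=read_camera('wrist'); cv2.imwrite('pics/w12.png',p[:,:,::-1])
q,m=held('',p,d,i,pos,R,18); b=cv2.minAreaRect(q[:,[0,2]].astype(np.float32)); print('held',b,np.median(q[:,1]),np.percentile(q[:,0],1))
plan((.45,-.06,.217,0),(.496,.2248,.217,1.44))
```

```text
[ 0.5919 -0.2925  0.2184] [-90.0767  -0.0113  -5.2456] [-0.5179 -0.1643 -2.1769] 0.011635135636700182
held ((-38.018829345703125, -0.539069652557373), (46.02483367919922, 12.049910545349121), 0.006248455494642258) -26.83690669071148 -60.796779608256436
t 16.92 pos [ 0.5908 -0.2923  0.2164] rot [-90.0065   0.1771  -5.2465] F [ 0.4054 -0.0086 -1.8967] w 0.01164907927608327
[-161.5   -0.1  218.4] [-0.   -5.25 -0.18]
[-141.7   -0.2  506.3] [-0.   -6.69 -0.18]
```

View pics/w12.png

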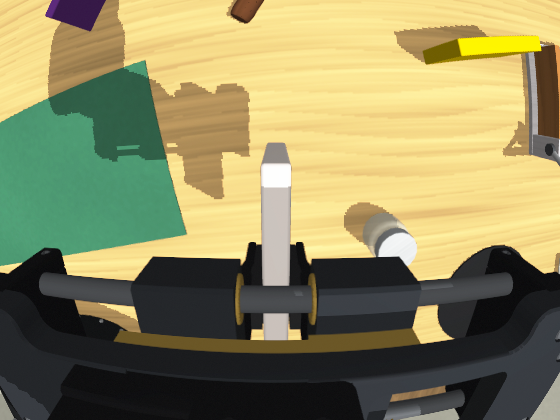

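Call:
move_arm(moves=[[-143,0,506,0,-6.7,0],[-143,0,506,0,-6.7,0],[-143,0,506,0,-6.7,0],[-143,0,506,0,-6.7,0],[-143,0,506,0,-6.7,0],[-143,0,506,0,-6.7,0],[-143,0,506,0,-6.7,0],[-143,0,506,0,-6.7,0],[-143,0,506,0,-6.7,0],[-143,0,506,0,-6.7,0],[-143,0,506,0,-6.7,0],[-143,0,506,0,-6.7,0],[-143,0,506,0,-6.7,0],[-143,0,506,0,-6.7,0],[-143,0,506,0,-6.7,0],[-143,0,506,0,-6.7,0],[-143,0,506,0,-6.7,0],[-143,0,506,0,-6.7,0]])

```text
time_s: 18.42
tool_pos: [0.4957, 0.2225, 0.2168]
tool_rot: [-90.1, 0.2, 1.3]
force: [-0.2, -1.2, -1.3]
grip_width: 0.0118
```

```bash
sed -i 's/^plan.*/plan((.4945,.2247,.2,1.44),(.4945,.2247,.118,1.44))/' rk.py; python3 rk.py pics/w13.png
```

```text
[0.4957 0.2225 0.2168] [-90.0545   0.1623   1.2696] [-0.2386 -1.1994 -1.3083] 0.011778935219790659
y@497 166.12397823504094 1.4024556893203384 -0.2452199431248246 0.284608916750736 5303
held ((-38.03681182861328, -0.5117192268371582), (46.060115814208984, 12.017413139343262), 0.004838469438254833) -26.862845764680678
t 18.47 pos [0.4957 0.2228 0.217 ] rot [-90.0415   0.1401   1.2865] F [ 0.0654 -0.5542 -0.7217] w 0.01173455339763872
[-1.1 17.   1.9] [ 0.04 -0.15 -0.14]
[-0.9 99.   2. ] [ 0.04 -0.15 -0.14]
```

View pics/w13.png

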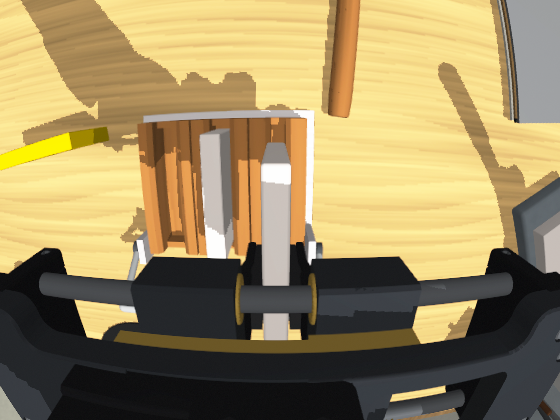

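Call:
move_arm(moves=[[-1,20,1,0,-0.1,0],[-1,50,1,0,-0.1,0],[-1,75,1,0,-0.1,0],[-1,92,1,0,-0.1,0],[-1,98,1,0,-0.1,0],[-1,98,1,0,-0.1,0],[-1,98,1,0,-0.1,0],[-1,98,1,0,-0.1,0]])

```text
time_s: 19.13
tool_pos: [0.4951, 0.2258, 0.1209]
tool_rot: [-90.0, -0.0, 1.5]
force: [0.8, -1.1, -0.7]
grip_width: 0.0118
```

```bash
python3 rk.py pics/w14.png
```

```text
[0.4951 0.2258 0.1209] [-89.9645  -0.0286   1.5218] [ 0.7815 -1.0887 -0.6543] 0.011809961972457435
y@497 165.9524146524618 1.4964997853097133 -0.41019421051619087 0.3007887250628571 7980
held ((-38.09043884277344, -0.5300397872924805), (11.88730525970459, 46.164710998535156), 89.83072662353516) -26.887198188235466
t 19.18 pos [0.4952 0.2259 0.121 ] rot [-89.9675  -0.0467   1.5288] F [ 0.2551  0.2647 -0.9115] w 0.012088505533920723
[ -0.6 -79.   -1.1] [-0.03  0.09  0.05]
[-0.7  3.  -1.2] [-0.03  0.09  0.05]
```

View pics/w14.png

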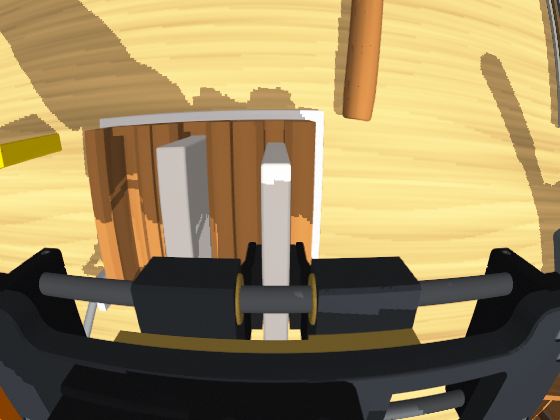

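Call:
move_arm(moves=[[-0.5,2,-1.2,0,0.1,0],[-0.5,5,-1.2,0,0.1,0],[-0.5,6,-1.2,0,0.1,0],[-0.5,6,-1.2,0,0.1,0],[-0.5,6,-1.2,0,0.1,0]])

```text
time_s: 19.6
tool_pos: [0.4935, 0.2243, 0.1135]
tool_rot: [-90.0, 0.1, 1.5]
force: [0.1, 0.1, -2.2]
grip_width: 0.0118
```

```bash
python3 rk.py pics/w15.png
```

```text
[0.4935 0.2243 0.1135] [-90.0074   0.107    1.4554] [ 0.0695  0.0998 -2.1619] 0.011845777347911068
y@497 165.9669692454149 1.481649155330366 -0.40336590126140676 0.29717947973737224 7999
held ((-38.11947250366211, -0.548151969909668), (11.9398832321167, 46.16810989379883), 89.8454818725586) -26.874672555611994
t 19.65 pos [0.4936 0.2243 0.1135] rot [-90.0031   0.1017   1.4553] F [ 0.4009 -0.297  -1.825 ] w 0.012022636871265148
[  0.8 -86.5   0.3] [ 0.    0.02 -0.1 ]
[ 0.9 -4.5  0.3] [ 0.    0.02 -0.1 ]
```

Call:
move_arm(moves=[[0,5,0.2,0,0,0],[0,10,0.2,0,0,0],[0,15,0.2,0,0,0],[0,20,0.2,0,0,0],[0,25,0.2,0,0,0],[0,30,0.2,0,0,0],[0,35,0.2,0,0,0],[0,39,0.2,0,0,0],[0,42,0.2,0,0,0],[0,42,0.2,0,0,0]])

```text
time_s: 20.48
tool_pos: [0.4931, 0.2243, 0.0708]
tool_rot: [-90.0, 0.2, 1.5]
force: [-0.8, -0.5, -1.8]
grip_width: 0.0119
```

```bash
python3 rk.py pics/w16.png; python3 -c "
from h import *
p,d=read_camera('scene'); crop(p,290,120,450,270,4,'pics/s6.png')"
```

```text
[0.4931 0.2243 0.0708] [-90.0174   0.1674   1.4576] [-0.8452 -0.4616 -1.7833] 0.011863307709139898
y@497 166.1156697070149 1.5034147122450852 -0.06956248069624481 0.30482078734920237 9591
held ((-38.0750846862793, -0.5588541030883789), (11.992369651794434, 46.1400146484375), 89.9666748046875) -26.884730264096667
t 20.53 pos [0.4933 0.2245 0.0712] rot [-90.0074   0.1308   1.4635] F [-0.1482 -0.5839 -1.8305] w 0.011636807057230164
[   0.9 -128.8    0.2] [ 0.01  0.02 -0.13]
[  1.1 -46.8   0.2] [ 0.01  0.02 -0.13]
```

View pics/s6.png

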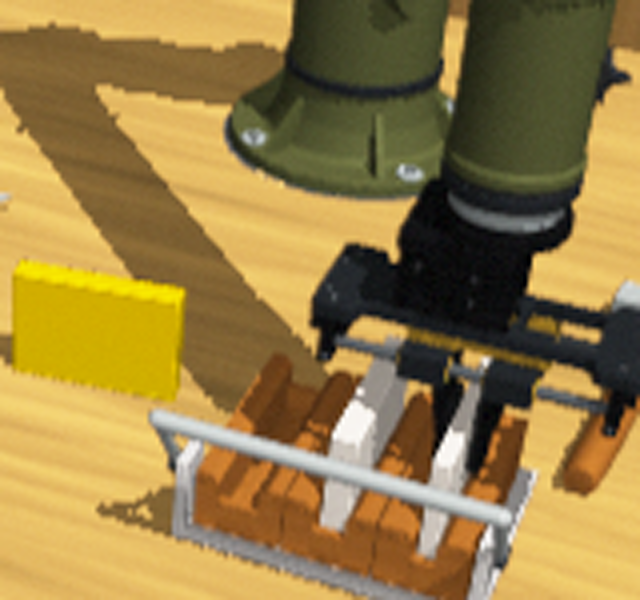

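Call:
move_arm(moves=[[0,1,0,0,0,0],[0,2,0,0,0,0],[0,3,0,0,0,0],[0,3,0,0,0,0]])

```text
time_s: 20.92
tool_pos: [0.4938, 0.2246, 0.0693]
tool_rot: [-90.0, 0.1, 1.5]
force: [-1.2, -1.1, 3.4]
grip_width: 0.0119
```

Call:
move_arm(moves=[[0,2,0,0,0,0],[0,2,0,0,0,0],[0,2,0,0,0,0],[0,2,0,0,0,0],[0,-10,0,0,0,0],[0,-40,0,0,0,0],[0,-80,0,0,0,0],[0,-120,0,0,0,0],[0,-140,0,0,0,0],[0,-140,0,0,0,0],[0,-140,0,0,0,0]], claw=28)

```text
time_s: 21.83
tool_pos: [0.4945, 0.225, 0.2104]
tool_rot: [-90.0, -0.1, 1.5]
force: [0.0, 0.1, 0.0]
grip_width: 0.0283
```

Run:
```python
from h import *
pos,R,o=tool(); 
p,d=read_camera('wrist'); cv2.imwrite('pics/w17.png',p[:,:,::-1])
P=cloud('wrist',d,True)
for y0 in (.1665,.2245):
    m=(d>0)&(P[...,2]>.085)&(P[...,2]<.105)&(abs(P[...,1]-y0)<.02)&(P[...,0]<.56)&(p.min(-1)>90)
    q=P[m]*1000; print(len(q),cv2.minAreaRect(q[:,:2].astype(np.float32)),np.percentile(q[:,2],[5,50,95]))
    for a in range(430,560,20):
        k=(q[:,0]>=a)&(q[:,0]<a+20)
        if k.sum()>5: print(a,np.median(q[k,2]).round(1))
plan((.655,.197,.21,1.4),(.655,.197,.104,1.4))
p,d=read_camera('scene'); crop(p,290,150,450,300,4,'pics/s7.png')
```

```text
2781 ((492.5201721191406, 165.5711669921875), (119.67980194091797, 18.521425247192383), 1.630913496017456) [90.1357 94.793  95.9776]
430 94.9
450 94.8
470 94.8
490 94.8
510 94.8
530 94.6
550 94.4
1874 ((491.029541015625, 223.2323760986328), (119.14791870117188, 11.877138137817383), 1.7471318244934082) [93.4567 94.7094 95.8747]
430 94.9
450 94.8
470 94.7
490 94.6
510 94.6
530 94.7
t 21.88 pos [0.4937 0.2244 0.2088] rot [-90.0334   0.0634   1.4486] F [ 0.2404 -0.1197 -1.0894] w 0.02803457412317644
[160.6  -1.4 -31.4] [ 0.03  0.05 -0.06]
[160.7 104.6 -31.4] [ 0.03  0.05 -0.06]
```

View pics/w17.png

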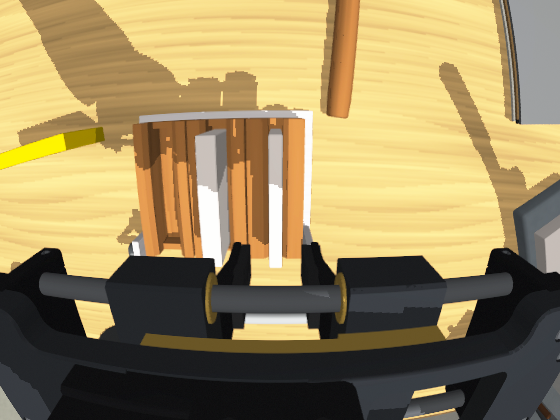

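View pics/s7.png

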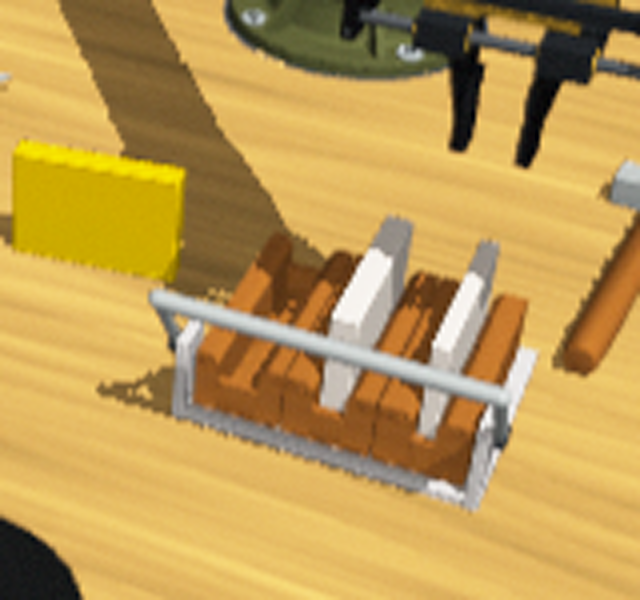

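Call:
move_arm(moves=[[161,-2,-30,0,0,0],[161,-2,-30,0,0,0],[161,-2,-30,0,0,0],[161,-2,-30,0,0,0],[161,-2,-30,0,0,0],[161,40,-30,0,0,0],[161,80,-30,0,0,0],[161,105,-30,0,0,0],[161,105,-30,0,0,0],[161,105,-30,0,0,0]], claw=0)

```text
time_s: 22.77
tool_pos: [0.6534, 0.1981, 0.1007]
tool_rot: [-90.1, 0.4, 1.5]
force: [-0.0, -0.1, 0.7]
grip_width: 0.0003
```

Run:
```python
from h import *
plan((.655,.197,.104,1.4))
p,d=read_camera('wrist'); cv2.imwrite('pics/w18.png',p[:,:,::-1])
p,d=read_camera('scene'); crop(p,290,150,450,300,4,'pics/s8.png')
```

```text
t 22.77 pos [0.6534 0.1981 0.1007] rot [-90.0532   0.4054   1.4896] F [-0.0223 -0.0927  0.6649] w 0.0002790207561504306
[ 1.6 -3.3 -1.2] [ 0.05  0.09 -0.41]
```

View pics/w18.png

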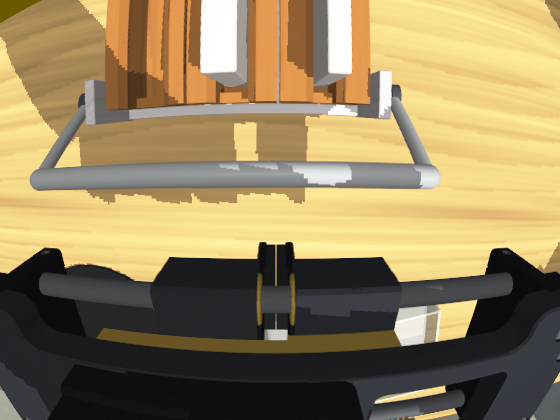

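View pics/s8.png

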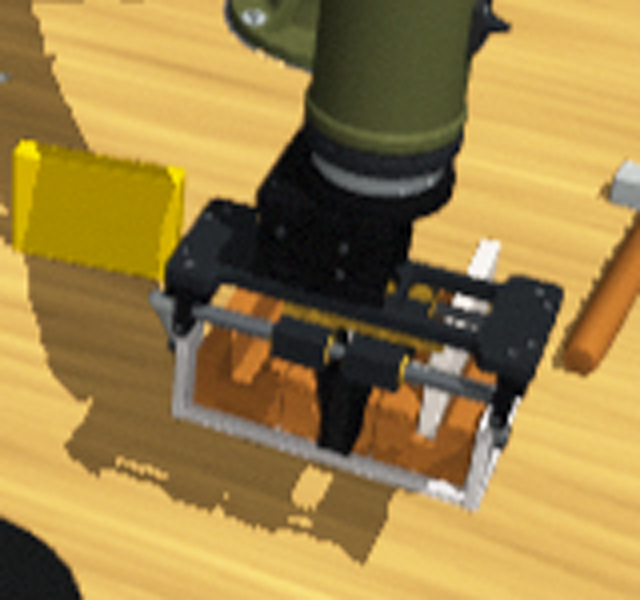

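Call:
move_arm(moves=[[-15,-2,0,0,0,0],[-25,-2,0,0,0,0],[-33,-2,0,0,0,0],[-40,-2,0,0,0,0],[-47,-2,0,0,0,0],[-54,-2,0,0,0,0],[-61,-2,0,0,0,0],[-68,-2,0,0,0,0],[-75,-2,0,0,0,0],[-81,-2,0,0,0,0],[-87,-2,0,0,0,0],[-93,-2,0,0,0,0],[-93,-2,0,0,0,0],[-93,-2,0,0,0,0]])

```text
time_s: 24.03
tool_pos: [0.5619, 0.1962, 0.1053]
tool_rot: [-90.0, 0.1, 1.5]
force: [1.1, 0.7, -0.7]
grip_width: 0.0003
```

Run:
```python
from h import *
plan((.655,.197,.104,1.4))
p,d=read_camera('wrist'); cv2.imwrite('pics/w19.png',p[:,:,::-1])
p,d=read_camera('scene'); crop(p,290,150,450,300,4,'pics/s9.png')
```

```text
t 24.03 pos [0.5619 0.1962 0.1053] rot [-90.0237   0.1144   1.4727] F [ 1.0979  0.6513 -0.6534] w 0.00026059701641118556
[93.1  1.1 -1.6] [ 0.02  0.07 -0.11]
```

View pics/w19.png

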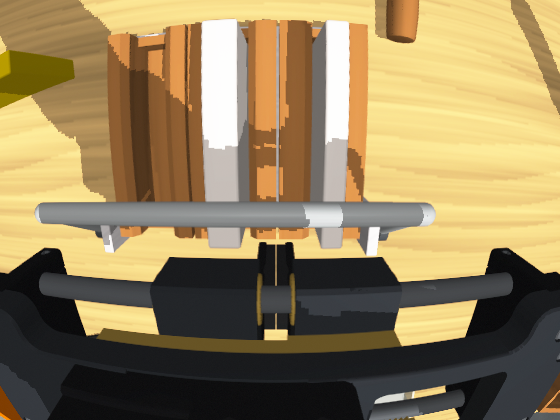

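View pics/s9.png

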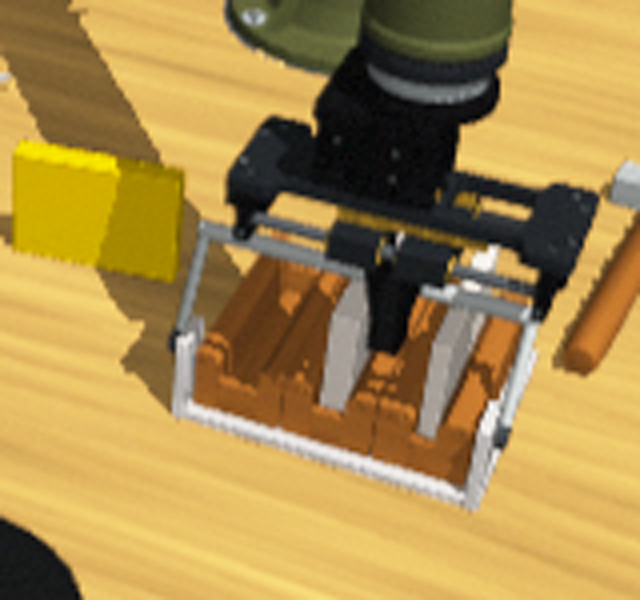

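Call:
move_arm(moves=[[10,0,0,0,0,0],[25,-10,0,0,0,0],[40,-40,0,0,0,0],[60,-80,0,0,0,0],[80,-120,0,0,0,0],[100,-150,0,0,0,0],[100,-150,0,0,0,0],[100,-150,0,0,0,0],[100,-150,0,0,0,0]])

```text
time_s: 24.88
tool_pos: [0.6626, 0.1989, 0.2542]
tool_rot: [-90.0, 0.2, 1.5]
force: [-0.6, -0.7, 0.0]
grip_width: 0.0
```

Run:
```python
from h import *
pos,R,o=tool(); print(o['time_s'],pos)
p,d=read_camera('wrist'); cv2.imwrite('pics/w20.png',p[:,:,::-1]); P=cloud('wrist',d,True)
m=(d>0)&(P[...,2]>.1)&(P[...,2]<.13)&(abs(P[...,1]-.166)<.12)&(P[...,0]<.6)&(p.min(-1)>60); q=P[m]*1000
print('bar',len(q),cv2.minAreaRect(q[:,:2].astype(np.float32)),np.percentile(q[:,2],[5,50,95]))
p,d=read_camera('scene'); crop(p,290,150,450,300,4,'pics/s10.png'); cv2.imwrite('pics/s10f.png',p[:,:,::-1]); 
p,d=read_camera('top'); P=cloud('top',d); cv2.imwrite('pics/t10.png',p[:,:,::-1])
m=(d>0)&(P[...,2]>.102)&(P[...,2]<.13)&(abs(P[...,1]-.166)<.12)&(P[...,0]<.56)&(P[...,0]>.44); q=P[m]*1000
print('bar top',len(q),cv2.minAreaRect(q[:,:2].astype(np.float32)),np.percentile(q[:,2],[5,50,95]))
```

```text
24.8833 [0.6626 0.1989 0.2542]
bar 3004 ((521.7654418945312, 166.4582977294922), (16.592561721801758, 212.15512084960938), 1.3476923704147339) [109.0761 113.8029 115.6623]
bar top 162 ((527.925537109375, 110.22647094726562), (100.96797180175781, 25.257139205932617), 80.72029876708984) [109.413  113.3391 116.1476]
```

View pics/s10f.png

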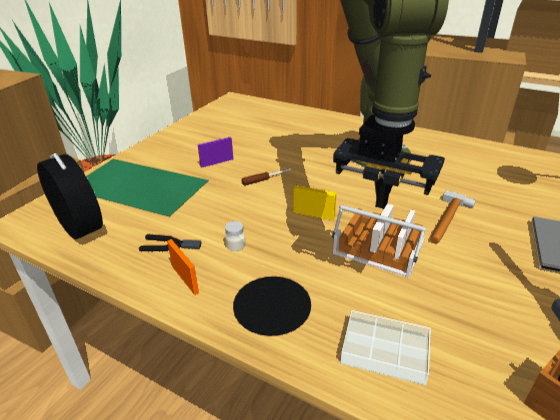

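View pics/s10.png

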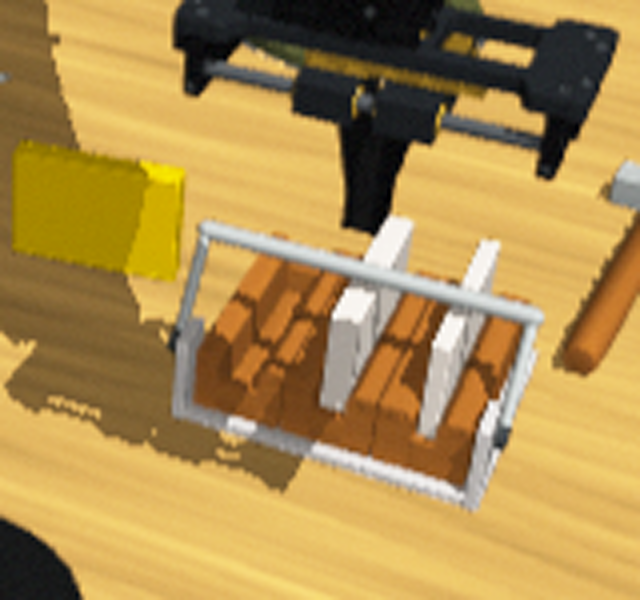

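View pics/w20.png

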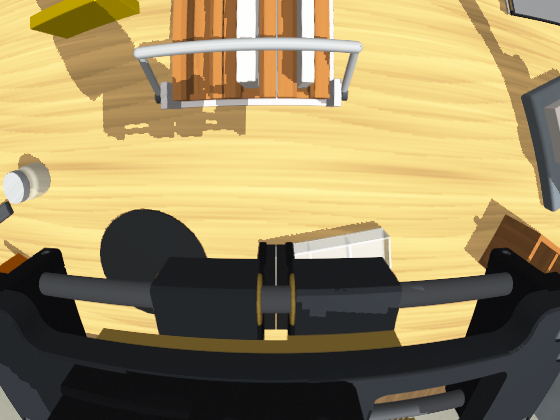

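The bar ends in the scene view are back at their starting pixels: (341,207) and (425,229) now and before. Jar, screwdriver and hammer are unmoved. Handing in.

```bash
python3 -c "
from cell import env,job
print(job.sign_off()); print(env.get_obs()['time_s'])"
```

```text
the job is handed in; nothing more can be done
None
the job is handed in; nothing more can be done
```

Both white boards are in the rack with the keeper shut over them, and I handed the job in at about 25 s of the 72 s allowed.

**What I did:** I pushed the keeper open. Then I stood the 18 mm board in the middle groove and the 12 mm board in the narrow groove, leaving the widest one empty. Each board went down without resistance until it met the groove floor, at about the height I expected. Last, I pushed the keeper back from between the boards until it dropped shut by its own weight.

**Last checks:**
- **Boards:** Just before I shut the keeper, the wrist camera showed both level and at equal height. It read the tops at 94.8 mm rather than the expected 97 mm. The arm's own height when each board touched the floor gives about 96.5 mm, so I put the gap down to camera calibration.
- **Keeper:** In the scene picture the bar's ends are back at the same pixels as at the start. The wrist camera puts it at x = 0.522 m, against about 0.520 m expected. The top camera's reading of the bar was spoilt because the arm was in the way, so I did not use it.
- **Other things nearby:** The jar, screwdriver, hammer and coloured look-alikes look unmoved in the scene picture.

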